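# Gang up a row of handle blanks in the clamping board

## Robot

A 7-joint arm with a two-finger parallel gripper is mounted at the origin on the work surface. World frame = base frame: x ahead of the robot, y to its left, z up, the work surface at z = 0. Lengths are in m, angles in rad, forces in N, time in s.
With the tool pointing down it reaches from about 0.425 to 0.8 m from the base axis. Payload 8.3 kg.
Tool frame: the origin (TCP) lies between the finger pads; the fingertips stand 14 mm ahead of it and the grasp point (between the pads) lies 5 mm behind it; z points along the fingers, y is the line along which they close (so a half turn about z gives the same grasp; the last joint's range is limited). The gripper opens to 85 mm and grips with 20 to 120 N. Pads are 22 mm wide; open, the fingers measure 114 mm over their backs; the gripper's body (76 mm by 85 mm) begins 54 mm behind the grasp point. The pads swing forward as they close: fully open they stand 13 mm farther back than shut.
Start: joints at [1.145, 0.383, 0.016, 1.37, -0.006, 1.388, -0.046], TCP at [0.222, -0.584, 0.245] pointing down, gripper open.
Joint ranges: [-2.95, 2.95], [-0.25, 2.06], [-1.52, 1.56], [0.18, 2.33], [-1.44, 4.58], [0.02, 2.06], [-3.01, 3.01]. Speed limits (rad/s): [2.39, 2.39, 3.01, 3.01, 3.14, 3.14, 3.14].

## Interface

Orientations are given as a rotation vector (axis times angle).
In Python, from workcell import r gives the robot as it stands.
- The arm moves only by the tool move_arm, never from a script. Its argument "steps" is one flat list of numbers, 7 for each row, row after row: the finger opening in m, from 0 to 0.0854, then the shift along the world's x, y, z in m, then the turn, a rotation vector about the world's x, y, z in degrees. A call has 1 to 12 rows; each row shifts and turns the commanded pose from where the row before left it; what a row does not reach is not made up. A row lasts 1/12 s, in which the tool goes at most 41.7 mm and 7.16 degrees, less where a joint would pass 70% of its speed; a pose out of reach is approached as far as the arm can. A call with a gripper value outside its range is refused whole. The fingers move at their own pace and stop on an object; "squeeze" is the grip in N (left out, the last holds). Time passes only in rows, so rows that do not move let the fingers close. It gives the time, the measured TCP pose, the force, the opening and the grip force at its end, in the units of the state.
- r.get_obs(): the state, without advancing time (a new reading comes with each control period).
- r.camera(name): name is "side" or "top" or "wrist"; returns a dict with "img" (384x512x3 uint8, red, green, blue), "mtx" (3x3 intrinsics, pixels), "cam_to_world" (4x4, takes a point from camera to world coordinates). Camera axes: x right, y up, looking along -z (the intrinsics and any distortion apply to the point x, -y, -z); pixel columns grow to the right and rows downward; lengths in m; the calibration is good to about 2 mm. The wrist camera is an equidistant fisheye: a pixel r from the principal point sees the ray r / f radians off the axis. A picture is of the moment at which its call begins. There is no depth.
- r.finish_job(): hands the job in; it is judged then, once.
Trained networks look in a picture, given as the dict that the camera call returned (one of the last four; its "shot" number tells which), for a name from the list of things; names that differ only in an ending like _2 or _b are one class to them, and where a whole thing is asked for, a point or a joint stands for the part that bears it (a point fixed in the world has none). Each returns a list of dicts, best first, with "conf" (0 to 1); they miss things now and then, are a little off and sometimes report something else, mostly with a low value. They report only what shows in the picture. A call takes as long as a camera call. They do not tell look-alikes from the thing itself.
- r.look_for(picture, target): "position" ([column, row] as shares, 0 to 1, of the picture: columns of its width, rows of its height, amid what is visible of it).
- r.masks_of(picture, target): "mask" (384x512 bool, what is visible of it) and "position" ([column, row] as shares, 0 to 1, of the picture: columns of its width, rows of its height, amid what is visible of it).
- r.spot_point(picture, target): "position" ([column, row] as shares, 0 to 1, of the picture: columns of its width, rows of its height: a listed point, or the origin of a listed thing).
The state is a dict: "t": time; "joint_pos": joint angles; "joint_vel": joint speeds; "joint_efforts": joint torques, N m; "tcp_pos": TCP position; "orientation": TCP orientation; "contact_force": force on the tool from outside, world axes, zero at the start; "torque": the same for the moment, N m; "finger_gap": finger opening in m; "grip_force": force on a finger pad.
Only numpy, scipy, OpenCV 4.12 (cv2) and the standard library are available. Lean on these libraries where they do the work, as an engineer would, in place of code of your own. Each camera call takes 0.05 s, during which the arm holds its last target. There are 200 camera calls.

## Task

A square wooden handle blank lies loose in the clamping board: it is the sample, and its length is the length being made today. Square the sample up in the corner, tight against both fences, and line up every other blank of the same length next to it in one tight row, side against side with all ends flush against the back fence, and put the blanks of the other length into the white basket. When the row is complete, slide the jaw up snug against it and only then press the jaw's lever down flat to lock it; leave the jar, the mallet and the rasp where they are.

Things in the scene. Friction and masses are not known exactly. Their poses are not given: they have to be found in the camera images.
- board: Clamping board, fixed, yaw up to 0.2: plywood base 200 (x) x 290 (y) x 12 mm. Origin: centre of its underside; x away from the robot to the back fence, y left to the jaw. Dark fence bars, 20 mm thick, 24 mm above the base: back fence along the far edge, inner face x = +80; side fence along the right edge from x = -80 to +80, inner face y = -125. Tracks are flush with the base.
- corner (a point): Inner corner of the two fences at the level of the base's upper surface (12 mm above the bench). Axes as the board's: the back fence's face is the plane x = 0, the side fence's face the plane y = 0, and the parts lie at x < 0, y > 0.
- jaw (a joint): Travel of the sliding jaw (m) along the board's -y: 0 = open (face 220 mm from the side fence), 0.19 = end (30 mm); starts at 0 to 0.065. Dark wooden bar 150 mm long (board x -77 to +73), 34 thick, top 34 above the base. Cannot turn. Friction about 5 N, lever up or down; stays where left. Push it on either long side, or grip it across its 34 mm on the front half, clear of the lever.
- jaw_face (a point): Middle of the jaw's clamping face (the side that looks to the side fence), at board x = 0, 17 mm above the base. Axes as the board's; the jaw lies at y from 0 to +34 mm of it.
- lever (a joint): Black cam lever on the jaw's top, rad: 0 = flat (locked), 1.0 = fully up; starts at 0.7 to 0.92. Hinge along the board's y at board x = +10 mm, 46 mm above the base, 17 mm behind the jaw face (the lever's middle). It points to board +x and up, stays where left; about 0.12 Nm turns it: press down some 30 mm from the hinge (4 N); beyond the raised tip a finger jams on its end.
- lever_tip (a point): Point on the lever's upper face, 62 mm from its hinge and 10 mm above the hinge line when flat (then 56 mm above the base). The lever is 70 mm long, 18 mm wide, 10 mm thick.
- basket_in (a point): Centre of the inner floor of the white plastic basket, 5 mm above the bench. The basket is fixed, 240 (its x) x 190 (its y) mm outside, walls 4 mm thick, 55 mm high, turned by up to 0.25 rad. x along its long side.
- sample_long: Present only when 120 mm blanks are being made (else None): the sample, loose on the board's base, 10 to 45 mm off both fences, not square. A turning blank of pale wood, 120 mm long, 34 x 34 mm square, about 100 g; any long side may lie down. Origin: its centre (17 mm above what it lies on); x along its length, either way round.
- sample_short: Present only when 85 mm blanks are being made (else None): the sample, loose on the board's base, 10 to 45 mm off both fences, not square. A turning blank of pale wood, 85 mm long, 34 x 34 mm square, about 70 g; any long side may lie down. Origin: its centre (17 mm above what it lies on); x along its length, either way round.
- long_1: A long turning blank of pale wood, 120 mm long, 34 x 34 mm square, about 100 g; any long side may lie down. Origin: its centre (17 mm above what it lies on); x along its length, either way round. It starts on the bench between board and basket; one or two long ones lie there (an absent one is None).
- long_2: A long turning blank of pale wood, 120 mm long, 34 x 34 mm square, about 100 g; any long side may lie down. Origin: its centre (17 mm above what it lies on); x along its length, either way round. It starts on the bench between board and basket; one or two long ones lie there (an absent one is None).
- short_1: A short turning blank of pale wood, 85 mm long, 34 x 34 mm square, about 70 g; any long side may lie down. Origin: its centre (17 mm above what it lies on); x along its length, either way round. It starts on the bench between board and basket; one or two short ones lie there (an absent one is None).
- short_2: A short turning blank of pale wood, 85 mm long, 34 x 34 mm square, about 70 g; any long side may lie down. Origin: its centre (17 mm above what it lies on); x along its length, either way round. It starts on the bench between board and basket; one or two short ones lie there (an absent one is None).
- jar: Glass jar with white lid, 68 mm diameter, 85 mm high, on the bench between the robot and the board. Not part of the job. Origin: centre of its underside.
- mallet: Wooden mallet lying on the bench beyond the board, head 85 x 55 x 60 mm, handle about 160 mm along its y. Not part of the job. Origin: under the head.
- rasp: Rasp 220 mm long with a wooden handle, lying on the bench near the robot. Not part of the job. Origin: on the bench under its middle.
Things that resemble listed ones, but are neither listed nor needed, are in the scene too. What is shaped like the long_2 but blue or pink is not meant. What is shaped like the short_2 but pink is not meant.

How it is judged:
On the way, in this order (a step that is already met when the one before it is completed fails the run):
1. the sample stands square in the corner, every blank of its length beside it in one tight row, flush at the back fence, and the jaw is snug against the row, with the lever still up (x of sample_long in the frame of corner between -0.063 and -0.058 m and y of sample_long in the frame of corner between 0.015 and 0.02 m and angle between the x axis of each of sample_long, sample_short and the x axis of corner, either way round below 0.035 rad and z of each of sample_long, sample_short in the frame of corner below 0.02 m and x of sample_short in the frame of corner between -0.0455 and -0.0405 m and y of sample_short in the frame of corner between 0.015 and 0.02 m and (height (world z) of sample_short above -2 m or (x of long_1 in the frame of corner between -0.063 and -0.058 m and y of long_1 in the frame of corner between 0.049 and 0.055 m and angle between the x axis of long_1 and the x axis of corner, either way round below 0.035 rad and z of long_1 in the frame of corner below 0.02 m) or (x of long_1 in the frame of corner between -0.063 and -0.058 m and y of long_1 in the frame of corner between 0.083 and 0.09 m and angle between the x axis of long_1 and the x axis of corner, either way round below 0.035 rad and z of long_1 in the frame of corner below 0.02 m)) and (height (world z) of sample_short above -2 m or (x of long_2 in the frame of corner between -0.063 and -0.058 m and y of long_2 in the frame of corner between 0.049 and 0.055 m and angle between the x axis of long_2 and the x axis of corner, either way round below 0.035 rad and z of long_2 in the frame of corner below 0.02 m) or (x of long_2 in the frame of corner between -0.063 and -0.058 m and y of long_2 in the frame of corner between 0.083 and 0.09 m and angle between the x axis of long_2 and the x axis of corner, either way round below 0.035 rad and z of long_2 in the frame of corner below 0.02 m)) and (height (world z) of sample_short above -2 m or (x of long_1 in the frame of corner between -0.063 and -0.058 m and y of long_1 in the frame of corner between 0.049 and 0.055 m and angle between the x axis of long_1 and the x axis of corner, either way round below 0.035 rad and z of long_1 in the frame of corner below 0.02 m) or (x of long_2 in the frame of corner between -0.063 and -0.058 m and y of long_2 in the frame of corner between 0.049 and 0.055 m and angle between the x axis of long_2 and the x axis of corner, either way round below 0.035 rad and z of long_2 in the frame of corner below 0.02 m)) and (height (world z) of sample_short above -2 m or y of long_1 in the frame of jaw_face between -0.0195 and -0.015 m or y of long_2 in the frame of jaw_face between -0.0195 and -0.015 m) and (height (world z) of sample_long above -2 m or (x of short_1 in the frame of corner between -0.0455 and -0.0405 m and y of short_1 in the frame of corner between 0.049 and 0.055 m and angle between the x axis of short_1 and the x axis of corner, either way round below 0.035 rad and z of short_1 in the frame of corner below 0.02 m) or (x of short_1 in the frame of corner between -0.0455 and -0.0405 m and y of short_1 in the frame of corner between 0.083 and 0.09 m and angle between the x axis of short_1 and the x axis of corner, either way round below 0.035 rad and z of short_1 in the frame of corner below 0.02 m)) and (height (world z) of sample_long above -2 m or (x of short_2 in the frame of corner between -0.0455 and -0.0405 m and y of short_2 in the frame of corner between 0.049 and 0.055 m and angle between the x axis of short_2 and the x axis of corner, either way round below 0.035 rad and z of short_2 in the frame of corner below 0.02 m) or (x of short_2 in the frame of corner between -0.0455 and -0.0405 m and y of short_2 in the frame of corner between 0.083 and 0.09 m and angle between the x axis of short_2 and the x axis of corner, either way round below 0.035 rad and z of short_2 in the frame of corner below 0.02 m)) and (height (world z) of sample_long above -2 m or (x of short_1 in the frame of corner between -0.0455 and -0.0405 m and y of short_1 in the frame of corner between 0.049 and 0.055 m and angle between the x axis of short_1 and the x axis of corner, either way round below 0.035 rad and z of short_1 in the frame of corner below 0.02 m) or (x of short_2 in the frame of corner between -0.0455 and -0.0405 m and y of short_2 in the frame of corner between 0.049 and 0.055 m and angle between the x axis of short_2 and the x axis of corner, either way round below 0.035 rad and z of short_2 in the frame of corner below 0.02 m)) and (height (world z) of sample_long above -2 m or y of short_1 in the frame of jaw_face between -0.0195 and -0.015 m or y of short_2 in the frame of jaw_face between -0.0195 and -0.015 m) and value of joint lever above 0.5 rad), for 0.2 s.
2. the jaw's lever is pressed down flat (value of joint lever below 0.1 rad), for 0.2 s.
At the end, for the whole second after the job is handed in: Sample and all of its length in one tight row from the corner: flush to the back fence and in place within 3 mm (further along the row 5), square within 2 degrees; jaw within 2.5 mm of the last; lever within 0.1 rad of flat; other lengths in the basket below its rim; all at rest (x of sample_long in the frame of corner between -0.063 and -0.058 m and y of sample_long in the frame of corner between 0.015 and 0.02 m and angle between the x axis of each of sample_long, sample_short and the x axis of corner, either way round below 0.035 rad and z of each of sample_long, sample_short in the frame of corner below 0.02 m and x of sample_short in the frame of corner between -0.0455 and -0.0405 m and y of sample_short in the frame of corner between 0.015 and 0.02 m and (height (world z) of sample_short above -2 m or (x of long_1 in the frame of corner between -0.063 and -0.058 m and y of long_1 in the frame of corner between 0.049 and 0.055 m and angle between the x axis of long_1 and the x axis of corner, either way round below 0.035 rad and z of long_1 in the frame of corner below 0.02 m) or (x of long_1 in the frame of corner between -0.063 and -0.058 m and y of long_1 in the frame of corner between 0.083 and 0.09 m and angle between the x axis of long_1 and the x axis of corner, either way round below 0.035 rad and z of long_1 in the frame of corner below 0.02 m)) and (height (world z) of sample_short above -2 m or (x of long_2 in the frame of corner between -0.063 and -0.058 m and y of long_2 in the frame of corner between 0.049 and 0.055 m and angle between the x axis of long_2 and the x axis of corner, either way round below 0.035 rad and z of long_2 in the frame of corner below 0.02 m) or (x of long_2 in the frame of corner between -0.063 and -0.058 m and y of long_2 in the frame of corner between 0.083 and 0.09 m and angle between the x axis of long_2 and the x axis of corner, either way round below 0.035 rad and z of long_2 in the frame of corner below 0.02 m)) and (height (world z) of sample_short above -2 m or (x of long_1 in the frame of corner between -0.063 and -0.058 m and y of long_1 in the frame of corner between 0.049 and 0.055 m and angle between the x axis of long_1 and the x axis of corner, either way round below 0.035 rad and z of long_1 in the frame of corner below 0.02 m) or (x of long_2 in the frame of corner between -0.063 and -0.058 m and y of long_2 in the frame of corner between 0.049 and 0.055 m and angle between the x axis of long_2 and the x axis of corner, either way round below 0.035 rad and z of long_2 in the frame of corner below 0.02 m)) and (height (world z) of sample_short above -2 m or y of long_1 in the frame of jaw_face between -0.0195 and -0.015 m or y of long_2 in the frame of jaw_face between -0.0195 and -0.015 m) and (height (world z) of sample_long above -2 m or (x of short_1 in the frame of corner between -0.0455 and -0.0405 m and y of short_1 in the frame of corner between 0.049 and 0.055 m and angle between the x axis of short_1 and the x axis of corner, either way round below 0.035 rad and z of short_1 in the frame of corner below 0.02 m) or (x of short_1 in the frame of corner between -0.0455 and -0.0405 m and y of short_1 in the frame of corner between 0.083 and 0.09 m and angle between the x axis of short_1 and the x axis of corner, either way round below 0.035 rad and z of short_1 in the frame of corner below 0.02 m)) and (height (world z) of sample_long above -2 m or (x of short_2 in the frame of corner between -0.0455 and -0.0405 m and y of short_2 in the frame of corner between 0.049 and 0.055 m and angle between the x axis of short_2 and the x axis of corner, either way round below 0.035 rad and z of short_2 in the frame of corner below 0.02 m) or (x of short_2 in the frame of corner between -0.0455 and -0.0405 m and y of short_2 in the frame of corner between 0.083 and 0.09 m and angle between the x axis of short_2 and the x axis of corner, either way round below 0.035 rad and z of short_2 in the frame of corner below 0.02 m)) and (height (world z) of sample_long above -2 m or (x of short_1 in the frame of corner between -0.0455 and -0.0405 m and y of short_1 in the frame of corner between 0.049 and 0.055 m and angle between the x axis of short_1 and the x axis of corner, either way round below 0.035 rad and z of short_1 in the frame of corner below 0.02 m) or (x of short_2 in the frame of corner between -0.0455 and -0.0405 m and y of short_2 in the frame of corner between 0.049 and 0.055 m and angle between the x axis of short_2 and the x axis of corner, either way round below 0.035 rad and z of short_2 in the frame of corner below 0.02 m)) and (height (world z) of sample_long above -2 m or y of short_1 in the frame of jaw_face between -0.0195 and -0.015 m or y of short_2 in the frame of jaw_face between -0.0195 and -0.015 m) and (height (world z) of sample_long above -2 m or (x of long_1 in the frame of basket_in between -0.118 and 0.118 m and y of long_1 in the frame of basket_in between -0.093 and 0.093 m and z of each of long_1, long_2 in the frame of basket_in below 0.045 m and x of long_2 in the frame of basket_in between -0.118 and 0.118 m and y of long_2 in the frame of basket_in between -0.093 and 0.093 m)) and (height (world z) of sample_short above -2 m or (x of short_1 in the frame of basket_in between -0.118 and 0.118 m and y of short_1 in the frame of basket_in between -0.093 and 0.093 m and z of each of short_1, short_2 in the frame of basket_in below 0.045 m and x of short_2 in the frame of basket_in between -0.118 and 0.118 m and y of short_2 in the frame of basket_in between -0.093 and 0.093 m)) and value of joint lever below 0.1 rad and linear speed of each of sample_long, sample_short, long_1, long_2, short_1, short_2 below 0.02 m/s); the robot touches nothing.
It fails at once if jar shifted by more than 30 mm (distance of jar from where it was at the start of the episode above 0.03 m).
It fails at once if mallet shifted by more than 30 mm (distance of mallet from where it was at the start of the episode above 0.03 m).
It fails at once if rasp shifted by more than 30 mm (distance of rasp from where it was at the start of the episode above 0.03 m).
Of sample_long, sample_short only 1 to 1 are there at a start; the rules pass over those that are not, and their reading is None.
Of long_1, long_2, short_1, short_2 only 3 to 4 are there at a start; the rules pass over those that are not, and their reading is None.
At some moment in a run one of long_1, long_2, short_1, short_2 may be knocked a few centimetres aside while the robot is not near it.
Once in a run the grip may slacken for a moment while it holds something.
It also fails if it takes over 208 s, if anything falls off the work surface, if the arm or the gripper's body presses on something with over 40 N, if the wrist force passes 120 N, or if a joint passes its speed limit or range.

## Working session

There is one attempt and no reset: what is moved stays moved. The work goes in short steps, Python scripts to look and compute and a tool call to move; the robot and the scene stay as the last step left them, time stands still between calls to the robot, and variables do not carry over. Pictures are saved under pics/ and viewed, at most 14 in all, crops included, and the job is handed in when it is done.

Besides the shell and the picture viewer there is one more tool, called after ">>>" as a command line: name --argument value ..., lists and objects as JSON in quotes. move_arm: Moves the arm, as the interface text tells. Its arguments: {"type":"object","properties":{"steps":{"type":"array"},"squeeze":{"type":"number"}},"required":["steps"]}

```bash
mkdir -p pics; cat > h.py <<'E'
import numpy as np, cv2
from workcell import r
def shot(name, fn=None):
    p=r.camera(name)
    if fn: cv2.imwrite('pics/'+fn, p['img'][:,:,::-1])
    return p
def ray(p,uv):
    K=p['mtx'];T=np.array(p['cam_to_world'])
    x=(uv[0]-K[0][2])/K[0][0]; y=(uv[1]-K[1][2])/K[1][1]
    d=T[:3,:3]@np.array([x,-y,-1.]); return T[:3,3],d
def pix2w(p,uv,z):
    o,d=ray(p,uv); return o+d*(z-o[2])/d[2]
def w2pix(p,P):
    K=np.array(p['mtx']);T=np.array(p['cam_to_world'])
    c=np.linalg.inv(T)@np.append(P,1); return np.array([K[0,2]+K[0,0]*c[0]/-c[2],K[1,2]-K[1,1]*c[1]/-c[2]])
E
python3 - <<'E'
from h import *
p=shot('top','top0.png'); q=shot('side','side0.png')
print(r.get_obs()); print(p['mtx'],p['cam_to_world'],p.keys())
for n in ['board','basket_in','jaw','lever','sample_long','sample_short','long_1','short_1','jar','mallet','rasp']:
    print(n,[(round(m['conf'],2),np.round(pix2w(p,np.array(m['position'])*[512,384],0.03)[:2],3),np.round(np.array(m['position'])*[512,384]),m['mask'].sum()) for m in r.masks_of(p,n)])
for n in ['corner','jaw_face','lever_tip','basket_in']:
    print(n,[(round(m['conf'],2),np.round(np.array(m['position'])*[512,384])) for m in r.spot_point(p,n)])
E
```

```text
{'t': 0.1, 'joint_pos': array([ 1.14512385,  0.38416876,  0.01638443,  1.37107206, -0.00630465,
        1.38821575, -0.0464488 ]), 'joint_vel': array([ 0.0017446 , -0.00226293,  0.00079336, -0.00388341, -0.00272811,
        0.00051511,  0.00013172]), 'joint_efforts': array([ 4.02980382e-03, -6.29127216e+01,  8.48083366e-01, -3.72756171e+01,
        1.67911837e-02,  1.05272635e-02,  2.32426396e-05]), 'tcp_pos': array([ 0.22166568, -0.58389505,  0.24435936]), 'orientation': array([-3.08827309e+00, -5.66562995e-01,  5.55645776e-04]), 'contact_force': array([ 0.3211104 , -0.68790441,  0.22667216]), 'torque': array([-0.02504221,  0.07595459,  0.01226472]), 'grip_force': 0.0, 'finger_gap': 0.08543145694739691}
[[448.98669048   0.         245.07301005]
 [  0.         448.98669048 184.78729269]
 [  0.           0.           1.        ]] [[-0.02218481  0.98181475 -0.18854081  0.22996215]
 [-0.99973254 -0.02301854 -0.00223331  0.01364696]
 [-0.00653263  0.18844084  0.98206282  1.55417029]
 [ 0.          0.          0.          1.        ]] dict_keys(['img', 'mtx', 'cam_to_world', 'shot'])
boar
[... 1029 characters left out ...]
, array([0.783, 0.129]), array([212., 114.]), np.int64(262)), (0.71, array([0.493, 0.071]), array([230., 194.]), np.int64(285)), (0.7, array([0.634, 0.191]), array([195., 155.]), np.int64(249))]
jar [(0.73, array([ 0.376, -0.129]), array([289., 226.]), np.int64(336))]
mallet [(0.65, array([ 0.77 , -0.072]), array([269., 116.]), np.int64(787)), (0.32, array([ 0.602, -0.142]), array([290., 162.]), np.int64(106))]
rasp [(0.77, array([0.347, 0.176]), array([199., 237.]), np.int64(435))]
corner [(0.84, array([345., 158.]))]
jaw_face [(0.82, array([294., 171.]))]
lever_tip [(0.64, array([292., 153.])), (0.63, array([228., 193.]))]
basket_in [(0.9, array([134., 190.])), (0.31, array([193., 200.]))]
```

View pics/top0.png

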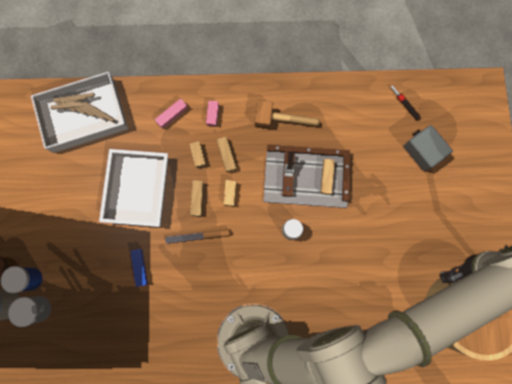

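View pics/side0.png

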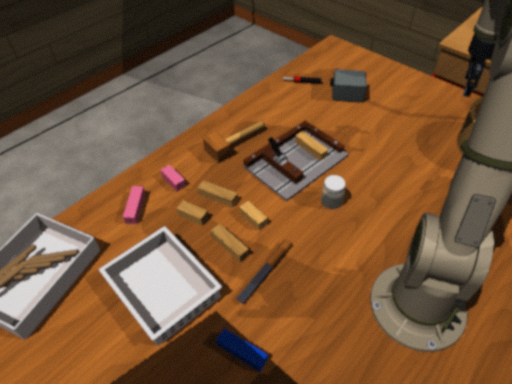

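The top view shows the board around (308,177) with the sample at (327,177) and the jaw at (288,172). The long blanks are at (227,154) and (197,198), the short ones at (197,154) and (230,193). The white basket is at (135,188); the pink and blue blocks are decoys.

```bash
cat >> h.py <<'E'
def rect(p,mask,z=0.034):
    c,_=cv2.findContours(mask.astype(np.uint8),cv2.RETR_EXTERNAL,cv2.CHAIN_APPROX_NONE)
    c=max(c,key=cv2.contourArea)[:,0,:].astype(float)
    w=np.array([pix2w(p,u,z)[:2] for u in c]).astype(np.float32)
    (cx,cy),(a,b),t=cv2.minAreaRect(w*1000)
    if a<b: a,b,t=b,a,t+90
    return np.round([cx,cy,a,b,(t+90)%180-90],1)
E
python3 - <<'E'
from h import *
p=shot('top')
for n,z in [('sample_long',.046),('long_1',.034),('short_1',.034),('basket_in',.055),('board',.012),('jaw',.046)]:
    for m in r.masks_of(p,n): print(n,round(m['conf'],2),rect(p,m['mask'],z))
for n,z in [('corner',.012),('jaw_face',.029),('basket_in',.005)]:
    m=r.spot_point(p,n)[0]; print(n,pix2w(p,np.array(m['position'])*[512,384],z))
w=r.camera('wrist'); print(w['mtx'],w['cam_to_world'])
E
```

```text
sample_long 0.65 [ 542.7 -263.6  127.4   41.7   -7.7]
long_1 0.9 [633.3  79.6 124.8  35.1  15.5]
long_1 0.89 [481.7 183.3 122.1  37.2  -3.8]
long_1 0.63 [250.8 376.8 123.4  45.3   9.6]
long_1 0.61 [786.9 272.  120.   50.9 -49.3]
long_1 0.39 [524.2 398.5 257.6 212.   -4.6]
short_1 0.58 [636.4 180.   91.6  35.5  16.5]
short_1 0.55 [495.9  70.   89.   35.5  -6.7]
short_1 0.52 [785.  127.2  96.9  38.4  -5.3]
short_1 0.22 [ 366.  -138.2   68.1   67.6   88.7]
basket_in 0.78 [520.  394.4 258.  212.4  -5. ]
board 0.66 [ 554.1 -203.1  296.8  211.5   84.5]
jaw 0.93 [ 556.6 -131.9  159.2   34.8   -5.5]
corner [ 0.60838515 -0.33478171  0.012     ]
jaw_face [ 0.55602934 -0.14657982  0.029     ]
basket_in [0.52527684 0.40141233 0.005     ]
[[297.31863964   0.         253.80180962]
 [  0.         297.31863964 188.49520822]
 [  0.           0.           1.        ]] [[ 3.54050197e-01  8.86098518e-01  2.99128526e-01  3.00189366e-01]
 [-9.35226296e-01  3.35286451e-01  1.13731136e-01 -5.55577950e-01]
 [ 4.83249439e-04 -3.20019395e-01  9.47410868e-01  3.73423645e-01]
 [ 0.00000000e+00  0.00000000e+00  0.00000000e+00  1.00000000e+00]]
```

>>> move_arm --steps '[0.085,0.03,0.04,0.02,0,0,0,0.085,0.03,0.04,0.02,0,0,0,0.085,0.03,0.04,0.02,0,0,0,0.085,0.03,0.04,0.02,0,0,0,0.085,0.03,0.04,0.02,0,0,0,0.085,0.03,0.04,0.0,0,0,0,0.085,0.03,0.04,0.0,0,0,0,0.085,0.03,0.04,0.0,0,0,0,0.085,0.03,0.04,0.0,0,0,0]'

```text
t: 2.15
tcp_pos: [0.4387, -0.2944, 0.3231]
orientation: [3.089, 0.566, 0.001]
contact_force: [0.6, -0.2, 0.3]
finger_gap: 0.0851
grip_force: 0.0
```

```bash
cat >> h.py <<'E'
from scipy.optimize import minimize
def proj(p,P,fish):
    K=np.array(p['mtx']);Ti=np.linalg.inv(np.array(p['cam_to_world']))
    c=(np.c_[P,np.ones(len(P))]@Ti.T)[:,:3]*[1,-1,-1]
    if fish:
        rr=np.hypot(c[:,0],c[:,1]); s=np.arctan2(rr,c[:,2])/np.maximum(rr,1e-9)
        q=c[:,:2]*s[:,None]
    else: q=c[:,:2]/c[:,2:]
    return q*K[0,0]+[K[0,2],K[1,2]]
def box(x,y,t,dim,z0):
    c,s=np.cos(t),np.sin(t); L,W,H=dim
    # dense edges for fisheye curvature
    e=np.linspace(-.5,.5,9); o=[]
    for zz in (z0,z0+H):
        for a in e:
            for u,v in ((a,-.5),(a,.5),(-.5,a),(.5,a)): o.append([x+c*L*u-s*W*v,y+s*L*u+c*W*v,zz])
    return np.array(o)
S=4
def fit(p,mask,dim,z0,g,fish):
    m=cv2.resize(mask.astype(np.float32),None,fx=S,fy=S,interpolation=cv2.INTER_LINEAR)>.5
    def f(v):
        q=proj(p,box(v[0],v[1],v[2],dim,z0),fish); q=(q+.5)*S-.5
        h=cv2.convexHull(q.astype(np.float32))
        im=np.zeros(m.shape,np.uint8); cv2.fillConvexPoly(im,np.round(h*16).astype(np.int32),1,shift=4)
        im=im>0
        return -(im&m).sum()/max(1,(im|m).sum())
    b=None
    for sp in (.02,.005):
        g0=np.array(g if b is None else b.x)
        b=minimize(f,g0,method='Nelder-Mead',options=dict(initial_simplex=[g0,g0+[sp,0,0],g0+[0,sp,0],g0+[0,0,sp*8]],xatol=1e-4,fatol=1e-4,maxiter=150))
    return b.x,-b.fun
def find(p,target,dim,z0,g,fish,maxd=.06):
    best=None
    for m in r.masks_of(p,target):
        if m['mask'].sum()<30: continue
        x,s=fit(p,m['mask'],dim,z0,g,fish)
        if np.hypot(x[0]-g[0],x[1]-g[1])<maxd and (best is None or s>best[1]): best=(x,s,m['conf'])
    return best
E
python3 - <<'E'
from h import *
w=shot('wrist','w1.png'); p=shot('top')
for n,d,z,g in [('sample_long',(.12,.034,.034),.012,(.54,-.26,-.13)),('sample_short',(.085,.034,.034),.012,(.54,-.26,-.13)),('jaw',(.15,.034,.034),.012,(.557,-.132,-.1)),('board',(.2,.29,.012),0,(.55,-.2,-.1)),
  ('long_1',(.12,.034,.034),0,(.633,.08,.27)),('long_1',(.12,.034,.034),0,(.482,.183,-.06)),('short_1',(.085,.034,.034),0,(.636,.18,.29)),('short_1',(.085,.034,.034),0,(.496,.07,-.12))]:
    print(n,'wrist',find(w,n,d,z,g,1),'top',find(p,n,d,z,g,0))
for n,z in [('corner',.012),('jaw_face',.029),('lever_tip',.1)]:
    print(n,[np.round(np.array(m['position'])*[512,384]) for m in r.spot_point(w,n)])
E
```

```text
sample_long wrist (array([ 0.54, -0.26, -0.13]), np.float64(-0.0), 0.54) top (array([ 0.54711822, -0.26795477, -0.146252  ]), np.float64(0.9467914047653851), 0.96)
sample_short wrist None top (array([ 0.54, -0.26, -0.13]), np.float64(-0.0), 0.61)
jaw wrist None top (array([ 0.55926685, -0.13278155, -0.09444512]), np.float64(0.8870092975206612), 0.64)
board wrist (array([ 0.55396465, -0.20483564, -0.08666918]), np.float64(0.8827721398577878), 0.87) top (array([ 0.55718694, -0.2007354 , -0.10600661]), np.float64(0.8336544311498681), 0.7)
long_1 wrist (array([0.63768526, 0.07670829, 0.16113189]), np.float64(0.8996062992125984), 0.66) top (array([0.63545535, 0.08145572, 0.28081616]), np.float64(0.9270336894001643), 0.89)
long_1 wrist (array([ 0.48274841,  0.18472545, -0.09952735]), np.float64(0.9455585052072698), 0.55) top (array([ 0.48520939,  0.18515996, -0.07756847]), np.float64(0.8923508771929825), 0.84)
short_1 wrist (array([0.636, 0.18 , 0.29 ]), np.float64(-0.0), 0.89) top (array([0.64229131, 0.18253879, 0.18032583]), np.float64(0.9063838903170522), 0.66)
short_1 wrist (array([ 0.49800643,  0.06972946, -0.1190492 ]), np.float64(0.9579704319085265), 0.89) top (array([ 0.49879161,  0.07076827, -0.10425383]), np.float64(0.9123045547246771), 0.78)
corner [array([321.,  43.]), array([ 14., 114.])]
jaw_face [array([184.,  43.])]
lever_tip []
```

View pics/w1.png

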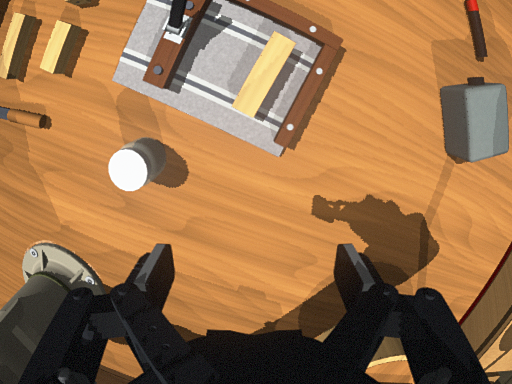

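The wrist view has the board at the top (jaw 180,40; sample 264,75) and the jar at (130,168). I'll move over the board and align the tool with it.

>>> move_arm --steps '[0.085,0.02,0.01,0,0,0,-6.7,0.085,0.02,0.01,0,0,0,-6.7,0.085,0.02,0.01,0,0,0,-6.7,0.085,0.01,0.01,0,0,0,-6.7,0.085,0,0,0,0,0,0,0.085,0,0,0,0,0,0]'

```text
t: 3.7
tcp_pos: [0.5083, -0.2555, 0.3224]
orientation: [-3.137, 0.158, 0.001]
contact_force: [-0.2, -0.5, -0.2]
finger_gap: 0.0849
grip_force: 0.0
```

```bash
python3 - <<'E'
from h import *
w=shot('wrist','w2.png'); p=shot('top')
for n,d,z,g in [('sample_long',(.12,.034,.034),.012,(.545,-.266,-.13)),('jaw',(.15,.034,.034),.012,(.557,-.132,-.1)),('board',(.2,.29,.012),0,(.555,-.2,-.1))]:
    print(n,'wrist',find(w,n,d,z,g,1),'top',find(p,n,d,z,g,0))
for n,z in [('corner',.012),('jaw_face',.029),('lever_tip',.1)]:
    print(n,[np.round(np.array(m['position'])*[512,384]) for m in r.spot_point(w,n)])
o=r.get_obs();print(o['tcp_pos'],o['orientation'])
cv2.imwrite('pics/w2b.png',cv2.resize(w['img'][:,:,::-1],(800,600),interpolation=cv2.INTER_CUBIC))
E
```

```text
sample_long wrist (array([ 0.54522505, -0.26878409, -0.14571705]), np.float64(0.9694507361268403), 0.64) top (array([ 0.53811393, -0.26697576, -0.16288772]), np.float64(0.6772747646795159), 0.62)
jaw wrist (array([ 0.55702534, -0.13406717, -0.07885049]), np.float64(0.9059620337689592), 0.81) top (array([ 0.55878273, -0.1343085 , -0.11151022]), np.float64(0.9007977354606279), 0.87)
board wrist (array([ 0.55409551, -0.20462948, -0.09722186]), np.float64(0.890724610984295), 0.96) top (array([ 0.55933771, -0.16889257, -0.0613368 ]), np.float64(0.6996683851913262), 0.86)
corner [array([298.,  66.])]
jaw_face [array([176., 126.])]
lever_tip [array([148.,  94.])]
[ 0.50773266 -0.256404    0.32276036] [ 3.13720508e+00 -1.64862443e-01  2.92269535e-04]
```

View pics/w2b.png

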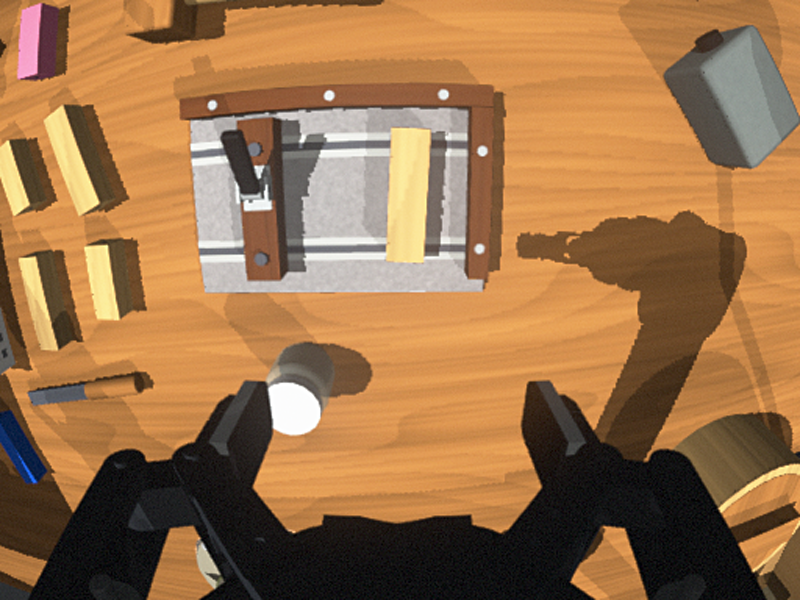

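```bash
cat > b.py <<'E'
from h import *
from scipy.optimize import least_squares
img=cv2.imread('pics/w2.png'); 
import json
T=json.load(open('w2T.json')) if 0 else None
E
python3 - <<'E'
from h import *
from scipy.optimize import least_squares
w=shot('wrist')
g=cv2.cvtColor(w['img'],cv2.COLOR_RGB2GRAY)
px=np.array([[205,292],[485,291],[180,98],[493,86],[469,107],[190,118]])/1.5625-.18
B=np.array([[-100,145,12],[-100,-145,12],[100,145,36],[100,-145,36],[80,-125,36],[80,145,36]])/1000
def P(v):
    c,s=np.cos(v[2]),np.sin(v[2]); return np.c_[v[0]+c*B[:,0]-s*B[:,1],v[1]+s*B[:,0]+c*B[:,1],B[:,2]]
s=least_squares(lambda v:(proj(w,P(v),1)-px).ravel(),[.555,-.204,-.1],loss='soft_l1')
print(s.x,np.round(s.fun.reshape(-1,2),1))
v=s.x
def tob(x,y): d=np.array([x-v[0],y-v[1]]);c,s_=np.cos(v[2]),np.sin(v[2]);return c*d[0]+s_*d[1],-s_*d[0]+c*d[1]
print('corner',v[0]+.08*np.cos(v[2])+.125*np.sin(v[2]),v[1]+.08*np.sin(v[2])-.125*np.cos(v[2]))
print('sample in board',tob(.5452,-.2688),'jaw',tob(.557,-.134))
# check overlay
im=w['img'][:,:,::-1].copy()
for q in proj(w,P(v),1): cv2.circle(im,tuple(int(round(a)) for a in q),2,(0,0,255),-1)
for q in proj(w,box(.5452,-.2688,-.1457,(.12,.034,.034),.012),1): cv2.circle(im,tuple(int(round(a)) for a in q),0,(255,0,0),-1)
cv2.imwrite('pics/w3.png',cv2.resize(im[40:200,100:340],(800,533),interpolation=cv2.INTER_CUBIC))
E
```

```text
[ 0.55218848 -0.20338258 -0.10370978] [[-0.1  0.3]
 [-1.   0.5]
 [-0.2 -0. ]
 [ 1.4 -0.4]
 [ 2.5 -0.6]
 [-6.2  0.4]]
corner 0.6188181441970091 -0.3359928652067363
sample in board (np.float64(-0.0001786626471203213), np.float64(-0.0657894068107612)) jaw (np.float64(-0.0023970947563271127), np.float64(0.06950789012815341))
```

View pics/w3.png

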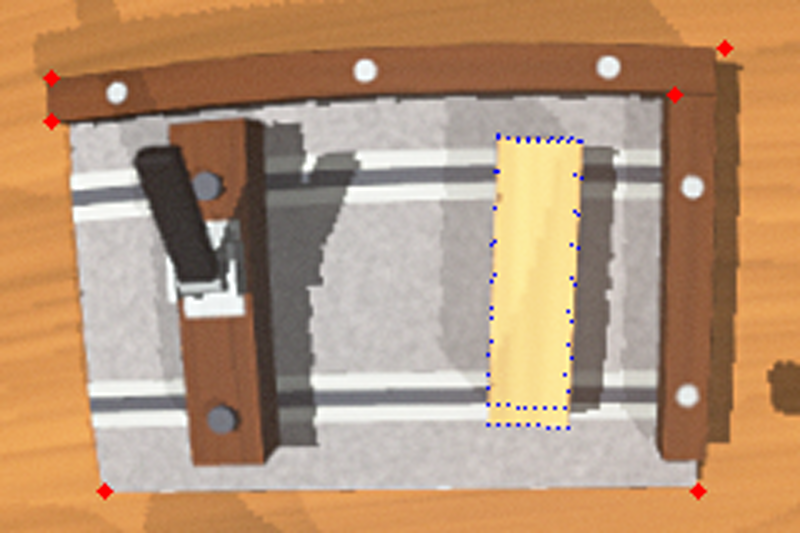

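```bash
python3 - <<'E'
from h import *
from scipy.optimize import least_squares
w=shot('wrist')
px=np.array([[102,491],[699,490],[46,78],[716,50],[667,96],[47,123],[661,458],[703,459]])/3.3333+[100-.35,40-.35]
B=np.array([[-100,145,12],[-100,-145,12],[100,145,36],[100,-145,36],[80,-125,36],[80,145,36],[-80,-125,36],[-80,-145,36]])/1000
def P(v):
    c,s=np.cos(v[2]),np.sin(v[2]); return np.c_[v[0]+c*B[:,0]-s*B[:,1],v[1]+s*B[:,0]+c*B[:,1],B[:,2]]
s=least_squares(lambda v:(proj(w,P(v),1)-px).ravel(),[.555,-.204,-.1],loss='soft_l1')
print(s.x,np.round(s.fun.reshape(-1,2),1))
v=s.x
def tob(x,y): d=np.array([x-v[0],y-v[1]]);c,s_=np.cos(v[2]),np.sin(v[2]);return c*d[0]+s_*d[1],-s_*d[0]+c*d[1]
print('corner',v[0]+.08*np.cos(v[2])+.125*np.sin(v[2]),v[1]+.08*np.sin(v[2])-.125*np.cos(v[2]))
print('sample in board',tob(.5452,-.2688),'jaw',tob(.557,-.134))
E
```

```text
[ 0.5524285  -0.20077135 -0.09963889] [[-0.5  0.5]
 [-1.4 -0.4]
 [-0.3  0.1]
 [ 0.2 -0.7]
 [ 0.7 -1.1]
 [-0.2 -0.2]
 [ 0.1  1.4]
 [ 0.9  1.1]]
corner 0.619597450456982 -0.33310930148416007
sample in board (np.float64(-0.00042556035214211946), np.float64(-0.06841028243643882)) jaw (np.float64(-0.002093195431442982), np.float64(0.06689492438592363))
```

>>> move_arm --steps '[0.07,0.0187,-0.0062,0,0,0,-2.35,0.07,0.0188,-0.0062,-0.034,0,0,0,0.07,0,0,-0.04,0,0,0,0.07,0,0,-0.04,0,0,0,0.07,0,0,-0.04,0,0,0,0.07,0,0,-0.04,0,0,0,0.07,0,0,-0.04,0,0,0,0.07,0,0,-0.04,0,0,0,0.07,0,0,0,0,0,0,0.02,0,0,0,0,0,0,0.02,0,0,0,0,0,0,0.02,0,0,0,0,0,0]' --squeeze 50

```text
t: 5.35
tcp_pos: [0.5476, -0.2695, 0.0522]
orientation: [3.131, -0.229, 0.008]
contact_force: [-0.6, 3.8, 2.2]
finger_gap: 0.0344
grip_force: 1.9
```

>>> move_arm --steps '[0.02,0,0,0,0,0,0,0.02,0,0,0,0,0,0,0.02,0,0,0,0,0,0]'

```text
t: 5.6
tcp_pos: [0.5477, -0.2697, 0.0525]
orientation: [3.131, -0.229, 0.01]
contact_force: [0.3, -0.2, 8.0]
finger_gap: 0.032
grip_force: 50.5
```

```bash
python3 - <<'E'
from h import *
w=shot('wrist','w4.png');o=r.get_obs();print(o['tcp_pos'],o['orientation'],o['finger_gap'],o['grip_force'])
E
```

```text
[ 0.54776069 -0.26968893  0.05251342] [ 3.13080954 -0.22904578  0.00967672] 0.03234508902645007 50.51324129104614
```

View pics/w4.png

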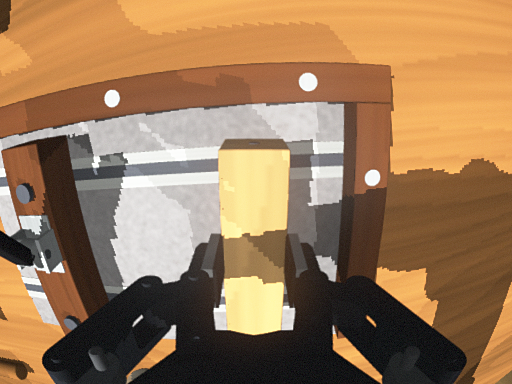

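The sample is held centrally (blank at 255,235), with the right finger clear above the fence. Now slide it towards the corner.

>>> move_arm --steps '[0.02,0,0,0.003,0,0,2.65,0.02,-0.0018,-0.0179,0,0,0,0,0.02,-0.0016,-0.0159,0,0,0,0,0.02,0.0139,-0.0014,0,0,0,0,0.02,-0.0004,-0.004,0,0,0,0,0.02,0,0,0,0,0,0,0.02,0,0,0,0,0,0]'

```text
t: 6.23
tcp_pos: [0.5558, -0.3081, 0.0526]
orientation: [3.137, -0.156, 0.002]
contact_force: [1.4, -1.4, 3.5]
finger_gap: 0.0323
grip_force: 50.9
```

>>> move_arm --steps '[0.02,-0.0004,-0.004,0,0,0,0,0.02,0,0,0,0,0,0,0.02,0,0,0,0,0,0]'

```text
t: 6.48
tcp_pos: [0.5558, -0.3093, 0.0526]
orientation: [-3.136, 0.153, -0.001]
contact_force: [-1.1, 6.2, 5.1]
finger_gap: 0.0324
grip_force: 51.0
```

>>> move_arm --steps '[0.02,0.005,-0.0005,0,0,0,0,0.02,0.003,-0.0003,0,0,0,0,0.02,0,0,0,0,0,0]'

```text
t: 6.73
tcp_pos: [0.5631, -0.31, 0.0526]
orientation: [-3.135, 0.153, 0.002]
contact_force: [-4.5, 7.8, 8.6]
finger_gap: 0.032
grip_force: 51.4
```

>>> move_arm --steps '[0.02,0.003,-0.0003,0,0,0,0,0.02,0.002,-0.0002,0,0,0,0,0.02,0,0,0,0,0,0]'

```text
t: 6.98
tcp_pos: [0.5648, -0.3102, 0.0525]
orientation: [-3.134, 0.154, 0.012]
contact_force: [-19.6, 11.4, 21.1]
finger_gap: 0.0321
grip_force: 52.6
```

```bash
python3 - <<'E'
from h import *
w=shot('wrist','w5.png');o=r.get_obs();print(o['tcp_pos'],o['orientation'],o['finger_gap'],o['grip_force'],o['contact_force'])
print(find(w,'sample_long',(.12,.034,.034),.012,(.56,-.309,-.1),1))
cv2.imwrite('pics/w5b.png',cv2.resize(w['img'][60:340,150:430][:,:,::-1],(560,560)))
E
```

```text
[ 0.56479486 -0.31020486  0.05249265] [-3.13400546  0.15378212  0.01179674] 0.03249279357269529 52.567362785339355 [-18.9430261   12.25090615  19.64873671]
(array([ 0.55864074, -0.3097228 , -0.09823544]), np.float64(0.9418261360979032), 0.79)
```

View pics/w5b.png

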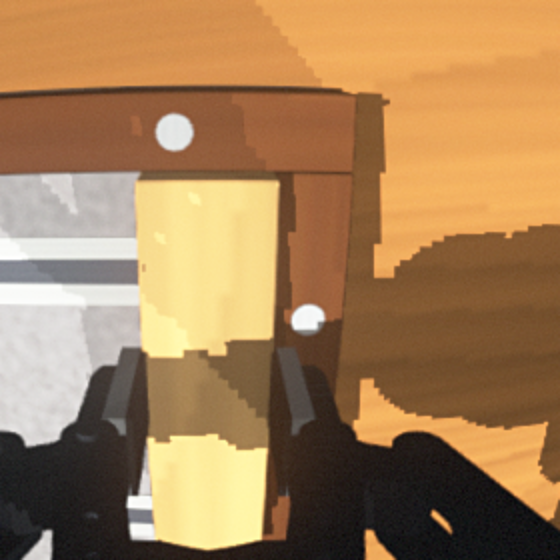

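>>> move_arm --steps '[0.06,-0.004,0.002,0,0,0,0,0.06,0,0,0,0,0,0,0.06,0,0,0,0,0,0,0.06,0,0,0.04,0,0,0,0.06,0,0,0.04,0,0,0,0.06,0,0,0.04,0,0,0,0.06,0,0,0.04,0,0,0,0.08,-0.01,0.02,0.03,0,0,0,0.08,-0.01,0.03,0.02,0,0,0,0.08,-0.01,0.035,0.02,0,0,0,0.08,-0.01,0.035,0.02,0,0,0,0.08,-0.01,0.035,0.01,0,0,0]'

```text
t: 8.08
tcp_pos: [0.5144, -0.155, 0.3147]
orientation: [3.136, -0.157, 0.007]
contact_force: [0.8, -0.0, 0.1]
finger_gap: 0.0799
grip_force: 0.0
```

>>> move_arm --steps '[0.08,-0.01,0.04,0,0,0,0,0.08,-0.01,0.04,0,0,0,0,0.08,-0.01,0.04,0,0,0,0,0.08,0,0.04,0,0,0,0,0.08,0,0.04,0,0,0,0,0.08,0,0.04,0,0,0,0,0.08,0,0.02,0,0,0,0,0.08,0,0,0,0,0,0,0.08,0,0,0,0,0,0]'

```text
t: 8.83
tcp_pos: [0.4842, 0.1051, 0.3119]
orientation: [-3.138, 0.152, -0.001]
contact_force: [0.0, -1.2, -0.7]
finger_gap: 0.0797
grip_force: 0.0
```

```bash
cat > look.py <<'E'
from h import *
import sys
w=shot('wrist',sys.argv[1]); p=shot('top')
L=(.12,.034,.034);Sh=(.085,.034,.034)
for n,d,z,g in [('long_1',L,0,(.635,.08,.27)),('long_1',L,0,(.483,.183,-.09)),('short_1',Sh,0,(.638,.18,.28)),('short_1',Sh,0,(.498,.07,-.12)),('sample_long',L,.012,(.56,-.31,-.1)),('basket_in',(.24,.19,.055),0,(.527,.4,-.09))]:
    f=lambda a:None if a is None else (np.round(a[0],4),round(a[1],3))
    print(n,'wrist',f(find(w,n,d,z,g,1)),'top',f(find(p,n,d,z,g,0)))
o=r.get_obs();print(o['t'],o['tcp_pos'],np.degrees(2*np.arctan2(o['orientation'][1],o['orientation'][0])))
E
python3 look.py w6.png
```

```text
long_1 wrist (array([0.6365, 0.08  , 0.266 ]), np.float64(0.964)) top (array([0.635, 0.08 , 0.27 ]), np.float64(-0.0))
long_1 wrist (array([ 0.4831,  0.1839, -0.0677]), np.float64(0.968)) top (array([ 0.4786,  0.1891, -0.0009]), np.float64(0.281))
short_1 wrist (array([0.6386, 0.1811, 0.2534]), np.float64(0.949)) top (array([0.638, 0.18 , 0.28 ]), np.float64(-0.0))
short_1 wrist (array([ 0.4975,  0.0693, -0.1134]), np.float64(0.95)) top (array([ 0.498,  0.07 , -0.12 ]), np.float64(-0.0))
sample_long wrist (array([ 0.5612, -0.3115, -0.104 ]), np.float64(0.937)) top (array([ 0.5624, -0.3084, -0.0682]), np.float64(0.949))
basket_in wrist (array([ 0.5251,  0.3977, -0.0913]), np.float64(0.947)) top (array([ 0.5213,  0.3988, -0.1127]), np.float64(0.953))
9.5333 [0.48410272 0.10384998 0.31164325] 354.28570865324883
```

View pics/w6.png

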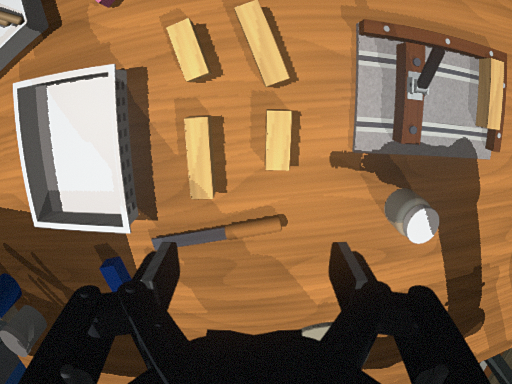

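>>> move_arm --steps '[0.075,-0.0005,0.04,0,0,0,1.8,0.075,-0.0005,0.04,-0.0076,0,0,0,0.075,0,0,-0.04,0,0,0,0.075,0,0,-0.04,0,0,0,0.075,0,0,-0.04,0,0,0,0.075,0,0,-0.04,0,0,0,0.075,0,0,-0.04,0,0,0,0.075,0,0,-0.04,0,0,0,0.075,0,0,-0.04,0,0,0,0.075,0,0,0,0,0,0,0.02,0,0,0,0,0,0,0.02,0,0,0,0,0,0]' --squeeze 50

```text
t: 10.53
tcp_pos: [0.4843, 0.1847, 0.0261]
orientation: [-3.139, 0.107, -0.003]
contact_force: [0.4, -0.6, 1.0]
finger_gap: 0.0525
grip_force: 0.0
```

>>> move_arm --steps '[0.02,0,0,0,0,0,0,0.02,0,0,0,0,0,0,0.02,0,0,0.004,0,0,0,0.02,0,0,0.036,0,0,0,0.02,0,0,0.04,0,0,0,0.02,0,0,0.04,0,0,0,0.02,0,0,0.04,0,0,0]'

```text
t: 11.12
tcp_pos: [0.4827, 0.184, 0.1874]
orientation: [-3.139, 0.106, -0.002]
contact_force: [2.0, -0.2, 0.3]
finger_gap: 0.0331
grip_force: 50.1
```

>>> move_arm --steps '[0.02,0.007,-0.04,0,0,0,-1.9,0.02,0.007,-0.04,0,0,0,0,0.02,0.007,-0.04,0,0,0,0,0.02,0.007,-0.04,0,0,0,0,0.02,0.007,-0.04,0,0,0,0,0.02,0.007,-0.04,0,0,0,0,0.02,0.007,-0.04,0,0,0,0,0.02,0.007,-0.04,0,0,0,0,0.02,0.007,-0.04,0,0,0,0,0.02,0.007,-0.04,0,0,0,0,0.02,0.0077,-0.0397,0,0,0,0,0.02,0,0,0,0,0,0]'

```text
t: 12.12
tcp_pos: [0.5591, -0.2668, 0.1849]
orientation: [3.131, -0.177, 0.001]
contact_force: [-1.6, -1.1, -2.0]
finger_gap: 0.033
grip_force: 56.4
```

```bash
cat > st.py <<'E'
from h import *
import sys
o=r.get_obs();print(o['t'],np.round(o['tcp_pos'],4),np.degrees(2*np.arctan2(o['orientation'][1],o['orientation'][0])),o['finger_gap'],o['grip_force'],np.round(o['contact_force'],1))
w=shot('wrist',sys.argv[1])
L=(.12,.034,.034)
for n,g,z in [('long_1',(o['tcp_pos'][0],o['tcp_pos'][1],-.1),o['tcp_pos'][2]-.024),('sample_long',(.5612,-.3105,-.1),.012)]: print(n,find(w,n,L,z,g,1,.04))
E
python3 st.py w7.png
```

```text
12.1167 [ 0.5591 -0.2668  0.1849] -6.474250895056561 0.03299602221916405 56.36430859565735 [-1.6 -1.1 -2. ]
long_1 (array([ 0.55704785, -0.2669698 , -0.10225139]), np.float64(0.8498076211021137), 0.88)
sample_long (array([ 0.56077881, -0.31548995,  0.02080714]), np.float64(0.6778518155443983), 0.58)
```

>>> move_arm --steps '[0.02,0,0,0,0,0,0,0.02,0,0,0,0,0,0,0.02,0,0,-0.04,0,0,0,0.02,0,0,-0.04,0,0,0,0.02,0,0,-0.03,0,0,0,0.02,0,0,0,0,0,0,0.02,0,0,0,0,0,0]'

```text
t: 12.85
tcp_pos: [0.56, -0.2543, 0.0734]
orientation: [-3.136, 0.156, 0.005]
contact_force: [0.3, 1.1, 0.0]
finger_gap: 0.0328
grip_force: 56.3
```

```bash
python3 st.py w8.png
```

```text
12.85 [ 0.56   -0.2543  0.0734] 354.2871548856076 0.03283996742056849 56.33807837963104 [0.3 1.1 0. ]
long_1 (array([ 0.55796819, -0.25467981, -0.10195077]), np.float64(0.8649106772584341), 0.55)
sample_long (array([ 0.56050802, -0.31048495, -0.0781494 ]), np.float64(0.8126624394755165), 0.6)
```

View pics/w8.png

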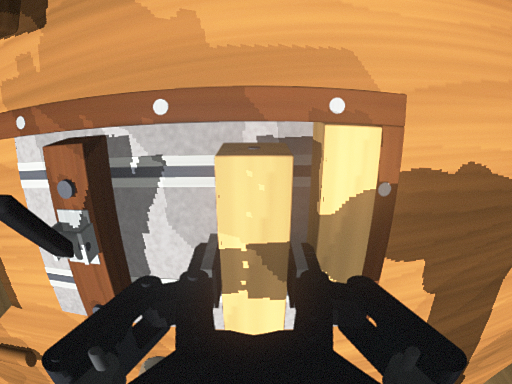

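Blank is held at (253,200), a finger's width from the sample (350,200). Lower, press against the back fence, release.

>>> move_arm --steps '[0.02,0,0,-0.02,0,0,0,0.02,0,0,-0.014,0,0,0,0.02,0,0,-0.001,0,0,0,0.02,0.005,-0.0005,0,0,0,0,0.02,0.004,-0.0004,0,0,0,0,0.02,0.003,-0.0003,0,0,0,0,0.02,0,0,0,0,0,0,0.02,0,0,0,0,0,0]'

```text
t: 13.67
tcp_pos: [0.5699, -0.2573, 0.0396]
orientation: [-3.137, 0.16, 0.01]
contact_force: [-14.7, 1.6, 5.2]
finger_gap: 0.0329
grip_force: 57.3
```

>>> move_arm --steps '[0.042,-0.003,0,0,0,0,0,0.042,0,0,0,0,0,0,0.042,0,0,0,0,0,0,0.042,0,0,0.04,0,0,0,0.02,0,0,0.03,0,0,0,0.0,0.004,0.04,0,0,0,0,0.0,0,0,0,0,0,0,0.0,0,0,-0.03,0,0,0,0.0,0,0,-0.04,0,0,0,0.0,0,0,0,0,0,0,0.0,0,0,0,0,0,0]'

```text
t: 14.58
tcp_pos: [0.5725, -0.2162, 0.0376]
orientation: [-3.136, 0.158, 0.007]
contact_force: [0.4, -0.1, 1.6]
finger_gap: -0.0001
grip_force: 0.0
```

```bash
python3 st.py w9.png
```

```text
14.5833 [ 0.5725 -0.2162  0.0376] 354.22406944100186 -0.00014275915419431864 0.0 [ 0.4 -0.1  1.6]
long_1 (array([ 0.57246278, -0.21620314, -0.1       ]), np.float64(-0.0), 0.76)
sample_long (array([ 0.55966964, -0.31132654, -0.06617417]), np.float64(0.8343362397150927), 0.59)
```

View pics/w9.png

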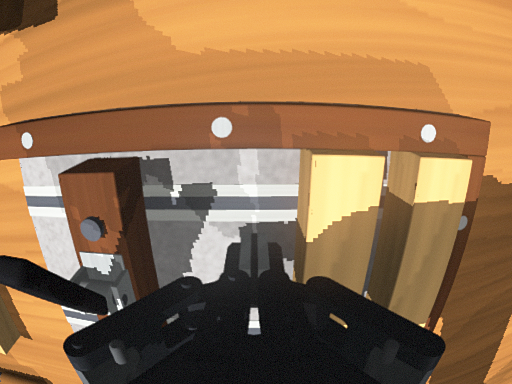

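Blank 2 (345,200) is flush at the back with a gap to the sample (430,210); the closed fingers are left of it. Push right.

>>> move_arm --steps '[0,-0.001,-0.01,0,0,0,0,0,-0.001,-0.01,0,0,0,0,0,-0.0005,-0.005,0,0,0,0,0,0,0,0,0,0,0]'

```text
t: 15.07
tcp_pos: [0.5713, -0.2447, 0.0399]
orientation: [3.136, -0.164, 0.002]
contact_force: [-0.2, 0.4, 0.6]
finger_gap: 0.0001
grip_force: 0.0
```

>>> move_arm --steps '[0,-0.0004,-0.004,0,0,0,0,0,-0.0002,-0.002,0,0,0,0,0,0,0,0,0,0,0]'

```text
t: 15.32
tcp_pos: [0.5711, -0.2458, 0.0393]
orientation: [-3.135, 0.156, 0.0]
contact_force: [-2.0, 7.4, 5.3]
finger_gap: 0.0003
grip_force: 3.3
```

>>> move_arm --steps '[0,-0.0003,-0.003,0,0,0,0,0,0,0,0,0,0,0,0,0,0,0,0,0,0]'

```text
t: 15.57
tcp_pos: [0.5711, -0.2459, 0.0394]
orientation: [-3.132, 0.152, 0.001]
contact_force: [-1.7, 12.5, 7.8]
finger_gap: 0.0001
grip_force: 6.4
```

>>> move_arm --steps '[0,0.001,0.012,0,0,0,0,0,0,0,0.04,0,0,0,0,0,0,0.04,0,0,0,0,0,0,0.04,0,0,0,0,0,0,0.04,0,0,0,0.07,0,0.02,0.04,0,0,7,0.07,0,0.04,0.02,0,0,7,0.07,0,0.04,0,0,0,7,0.07,0,0.04,0,0,0,0,0.07,0,0.04,0,0,0,0,0.07,0,0.04,0,0,0,0,0.07,0,0.04,0,0,0,0]'

```text
t: 16.57
tcp_pos: [0.5709, 0.0185, 0.2551]
orientation: [3.113, 0.414, 0.001]
contact_force: [-0.0, -0.1, 0.1]
finger_gap: 0.0703
grip_force: 0.0
```

>>> move_arm --steps '[0.07,0,0.04,0,0,0,0,0.07,0,0.014,0,0,0,0,0.07,0,0,0,0,0,0,0.07,0,0,0,0,0,0]'

```text
t: 16.9
tcp_pos: [0.5712, 0.0719, 0.2549]
orientation: [3.113, 0.419, -0.0]
contact_force: [0.5, -0.8, 0.1]
finger_gap: 0.0699
grip_force: 0.0
```

```bash
python3 look.py w10.png
```

```text
long_1 wrist (array([0.6209, 0.114 , 0.2588]), np.float64(0.962)) top (array([0.635, 0.08 , 0.27 ]), np.float64(-0.0))
long_1 wrist (array([ 0.483,  0.183, -0.09 ]), np.float64(-0.0)) top (array([ 0.483,  0.183, -0.09 ]), np.float64(-0.0))
short_1 wrist (array([0.6382, 0.181 , 0.2424]), np.float64(0.964)) top (array([0.64  , 0.1834, 0.2564]), np.float64(0.909))
short_1 wrist (array([ 0.4972,  0.0698, -0.1076]), np.float64(0.948)) top (array([ 0.498,  0.07 , -0.12 ]), np.float64(-0.0))
sample_long wrist (array([ 0.5591, -0.3356, -0.0359]), np.float64(0.493)) top (array([ 0.5635, -0.3123, -0.1797]), np.float64(0.705))
basket_in wrist (array([ 0.5215,  0.3977, -0.1047]), np.float64(0.969)) top (array([ 0.522 ,  0.3991, -0.101 ]), np.float64(0.95))
17.6 [0.57141282 0.07085066 0.25498744] -344.8136633443333
```

The second long blank was knocked to (0.621, 0.114); re-aim.

>>> move_arm --steps '[0.048,0.025,0.0216,0,0,0,-0.4,0.048,0.0245,0.0216,-0.03,0,0,0,0.048,0,0,-0.04,0,0,0,0.048,0,0,-0.04,0,0,0,0.048,0,0,-0.04,0,0,0,0.048,0,0,-0.04,0,0,0,0.048,0,0,-0.04,0,0,0,0.048,0,0,0,0,0,0,0.02,0,0,0,0,0,0,0.02,0,0,0,0,0,0,0.02,0,0,0,0,0,0,0.02,0,0,0,0,0,0]' --squeeze 50

```text
t: 18.6
tcp_pos: [0.6214, 0.1132, 0.03]
orientation: [-3.115, -0.404, -0.008]
contact_force: [0.3, 0.4, -0.7]
finger_gap: 0.0328
grip_force: 53.8
```

>>> move_arm --steps '[0.02,0,0,0,0,0,0,0.02,0,0,0.02,0,0,0,0.02,0,0,0.02,0,0,0,0.02,0,0,0.04,0,0,0,0.02,0,0,0.04,0,0,0,0.02,0,0,0.04,0,0,0]'

```text
t: 19.1
tcp_pos: [0.6191, 0.1128, 0.1895]
orientation: [-3.115, -0.405, -0.001]
contact_force: [1.2, 0.2, -1.3]
finger_gap: 0.0327
grip_force: 53.9
```

>>> move_arm --steps '[0.02,-0.0063,-0.0373,0,0,0,-6.85,0.02,-0.0063,-0.0373,0,0,0,-6.85,0.02,-0.0063,-0.0373,0,0,0,-6.8,0.02,-0.0063,-0.0373,0,0,0,0,0.02,-0.0063,-0.0373,0,0,0,0,0.02,-0.0063,-0.0373,0,0,0,0,0.02,-0.0063,-0.0373,0,0,0,0,0.02,-0.0063,-0.0373,0,0,0,0,0.02,-0.0063,-0.0373,0,0,0,0,0.02,0,0,0,0,0,0,0.02,0,0,0,0,0,0,0.02,0,0,0,0,0,0]'

```text
t: 20.1
tcp_pos: [0.5629, -0.2227, 0.1876]
orientation: [-3.137, 0.157, -0.002]
contact_force: [-0.9, 0.5, -2.6]
finger_gap: 0.0328
grip_force: 54.0
```

```bash
python3 st.py w11.png
```

```text
20.1 [ 0.5629 -0.2227  0.1876] 354.26544568290245 0.03276249289994018 53.97976577281952 [-0.9  0.5 -2.6]
long_1 (array([ 0.56767172, -0.22372498, -0.10350928]), np.float64(0.889347176788508), 0.58)
sample_long (array([ 0.56123496, -0.31190103, -0.06205727]), np.float64(0.8050692481808766), 0.9)
```

View pics/w11.png

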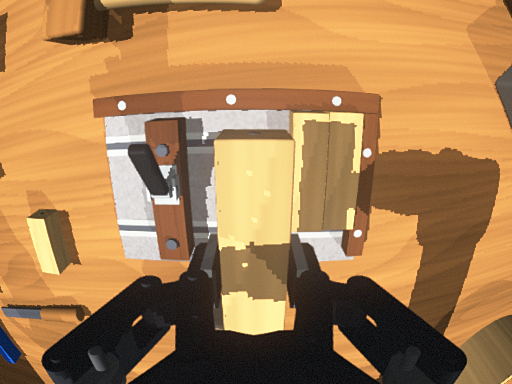

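Two blanks stand tight in the corner (330,175); the third is held at (255,200) and the lever is still up. I'll back off a little and lower.

>>> move_arm --steps '[0.02,-0.006,0.0006,-0.02,0,0,0,0.02,0,0,-0.04,0,0,0,0.02,0,0,-0.04,0,0,0,0.02,0,0,-0.025,0,0,0,0.02,0,0,-0.014,0,0,0,0.02,0,0,-0.004,0,0,0,0.02,0.005,-0.0005,0,0,0,0,0.02,0.004,-0.0004,0,0,0,0,0.02,0,0,0,0,0,0,0.02,0,0,0,0,0,0]'

```text
t: 21.08
tcp_pos: [0.566, -0.2227, 0.0449]
orientation: [-3.138, 0.155, 0.001]
contact_force: [-4.3, 1.1, -2.2]
finger_gap: 0.0332
grip_force: 53.8
```

>>> move_arm --steps '[0.02,0.004,-0.0004,0,0,0,0,0.02,0,0,0,0,0,0,0.02,0,0,0,0,0,0]'

```text
t: 21.33
tcp_pos: [0.566, -0.2231, 0.0436]
orientation: [-3.137, 0.156, 0.013]
contact_force: [-18.5, 2.5, 3.7]
finger_gap: 0.0329
grip_force: 54.7
```

>>> move_arm --steps '[0.043,-0.003,0,0,0,0,0,0.043,0,0,0,0,0,0,0.043,0,0,0,0,0,0,0.043,0,0,0.04,0,0,0,0.043,0,0,0.04,0,0,0,0,0,0,0.04,0,0,0,0,-0.0095,0.0328,0,0,0,0,0,-0.0095,0.0328,0,0,0,0,0,-0.0095,0.0328,0,0,0,0,0,-0.0095,0.033,0,0,0,0,0,0,0,0,0,0,0,0,0,0,0,0,0,0]'

```text
t: 22.33
tcp_pos: [0.5298, -0.0896, 0.1655]
orientation: [3.138, -0.149, 0.006]
contact_force: [-0.0, -0.1, 0.9]
finger_gap: -0.0001
grip_force: 0.0
```

```bash
python3 st.py w12.png; python3 -c "
from h import *
w=shot('wrist');print(find(w,'jaw',(.15,.034,.034),.012,(.557,-.132,-.1),1)); print(find(w,'long_1',(.12,.034,.034),.012,(.57,-.222,-.1),1))"
```

```text
22.3333 [ 0.5298 -0.0896  0.1655] -5.427903087675903 -7.7006486817189e-05 0.0 [-0.  -0.1  0.9]
long_1 (array([ 0.52979776, -0.08958113, -0.1       ]), np.float64(-0.0), 0.7)
sample_long (array([ 0.55993755, -0.32456   , -0.14540117]), np.float64(0.5611330836323634), 0.75)
(array([ 0.55671156, -0.13502692, -0.1028029 ]), np.float64(0.9454231785771954), 0.72)
(array([ 0.56939755, -0.22435012, -0.09208838]), np.float64(0.9562746857243036), 0.8)
```

View pics/w12.png

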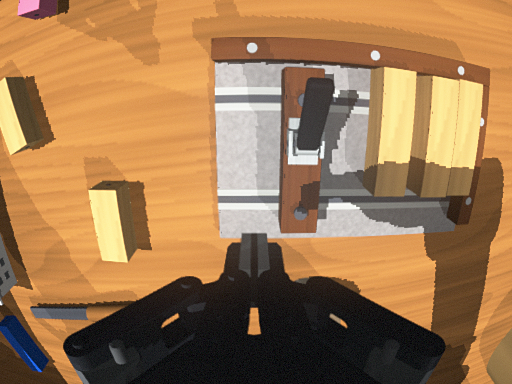

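Third blank (393,130) is flush at the back; two blanks are tight at (450,135). The jaw is at (302,150). Go down left of the jaw and push.

>>> move_arm --steps '[0,0,0,-0.04,0,0,0,0,0,0,-0.04,0,0,0,0,0,0,-0.04,0,0,0,0,0,0,0,0,0,0,0,-0.0015,-0.015,0,0,0,0,0,-0.0015,-0.015,0,0,0,0,0,-0.001,-0.01,0,0,0,0,0,-0.001,-0.01,0,0,0,0,0,-0.001,-0.01,0,0,0,0,0,-0.0005,-0.005,0,0,0,0,0,0,0,0,0,0,0]'

```text
t: 23.55
tcp_pos: [0.5224, -0.1579, 0.045]
orientation: [-3.137, 0.159, -0.0]
contact_force: [0.0, 0.2, -0.8]
finger_gap: 0.0002
grip_force: 0.1
```

>>> move_arm --steps '[0,-0.0005,-0.005,0,0,0,0,0,-0.0005,-0.005,0,0,0,0,0,-0.0005,-0.005,0,0,0,0,0,0,0,0,0,0,0]'

```text
t: 23.88
tcp_pos: [0.5212, -0.1722, 0.045]
orientation: [-3.137, 0.156, -0.001]
contact_force: [-1.1, 2.7, 1.0]
finger_gap: 0.0001
grip_force: 1.4
```

>>> move_arm --steps '[0,-0.0003,-0.003,0,0,0,0,0,0,0,0,0,0,0,0,0,0,0,0,0,0]'

```text
t: 24.13
tcp_pos: [0.5212, -0.1728, 0.0449]
orientation: [-3.136, 0.153, -0.001]
contact_force: [-1.9, 8.9, 4.1]
finger_gap: 0.0002
grip_force: 4.3
```

>>> move_arm --steps '[0,-0.0003,-0.003,0,0,0,0,0,-0.0003,-0.003,0,0,0,0,0,0,0,0,0,0,0,0,0,0,0,0,0,0]'

```text
t: 24.47
tcp_pos: [0.5212, -0.1732, 0.0449]
orientation: [-3.131, 0.145, -0.0]
contact_force: [-3.4, 24.0, 7.3]
finger_gap: 0.0002
grip_force: 11.6
```

>>> move_arm --steps '[0,0.0018,0.018,0,0,0,0,0,0,0,0.04,0,0,0,0,0,0,0.04,0,0,0,0,0,0,0.04,0,0,0,0,0,0,0.04,0,0,0,0,0,0,0,0,0,0,0,0,0,0,0,0,0]'

```text
t: 25.05
tcp_pos: [0.5237, -0.1641, 0.208]
orientation: [3.135, -0.157, 0.012]
contact_force: [-0.5, -0.1, -0.8]
finger_gap: 0.0001
grip_force: 0.0
```

```bash
python3 - <<'E'
from h import *
w=shot('wrist','w13.png')
L=(.12,.034,.034)
B=np.array([.5524,-.2008]);c,s=np.cos(-.0996),np.sin(-.0996)
def cor(x): d=x[:2]-B; return np.round([c*d[0]+s*d[1]-.08,-s*d[0]+c*d[1]+.125,x[2]+.0996],4)
for m in r.masks_of(w,'long_1')+r.masks_of(w,'sample_long'):
    if m['mask'].sum()<200: continue
    u=np.array(m['position'])*[512,384]
    best=max((fit(w,m['mask'],L,.012,(.562+.0034*k,-.31+.034*k,-.1),1) for k in range(3)),key=lambda a:a[1])
    print(u,round(best[1],3),cor(best[0]))
j=find(w,'jaw',(.15,.034,.034),.012,(.55,-.2,-.1),1);print('jaw',j,cor(j[0]))
print(r.get_obs()['tcp_pos'],r.get_obs()['t'])
cv2.imwrite('pics/w13b.png',cv2.resize(w['img'][:240,180:500][:,:,::-1],(800,600),interpolation=cv2.INTER_CUBIC))
E
```

```text
[358.1952 127.9872] 0.744 [-0.0617  0.0494  0.0463]
[325.0176 123.8016] 0.835 [-0.0603  0.0838  0.0097]
[  9.5232 331.584 ] -0.0 [-0.0596  0.0173 -0.0004]
[130.5088   0.    ] -0.0 [-0.0596  0.0173 -0.0004]
[385.0752 126.6048] 0.69 [-0.0593  0.0141  0.06  ]
[ 70.5024 288.6144] -0.0 [-0.0596  0.0173 -0.0004]
jaw (array([ 0.5499831 , -0.20692246, -0.10390559]), np.float64(0.9630248175182482), 0.73) [-0.0818  0.1187 -0.0043]
[ 0.5209029  -0.16331519  0.20263266] 25.25
```

View pics/w13b.png

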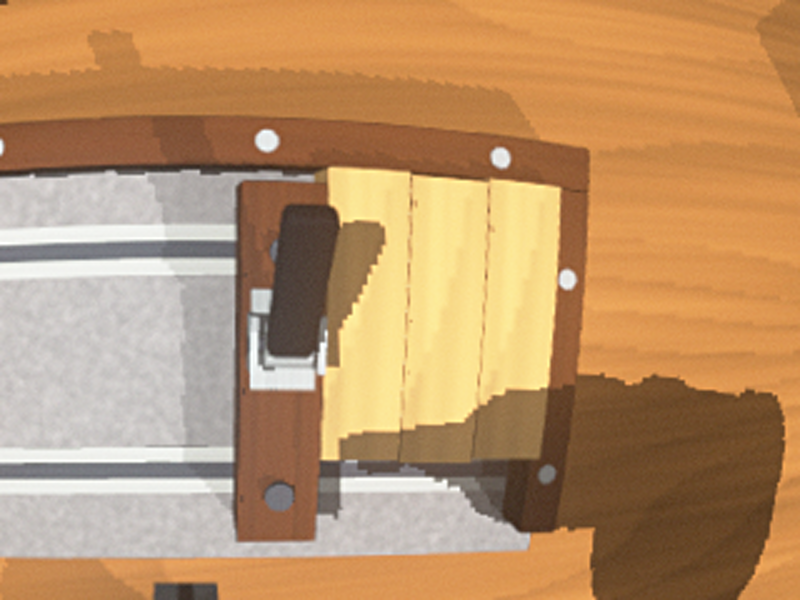

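The row looks tight: three blanks between jaw and side fence, with the lever up at (305,280). I'll press the front ends once to make sure they're flush at the back.

>>> move_arm --steps '[0.06,-0.0127,-0.035,0,0,0,0,0.06,-0.0127,-0.035,0,0,0,0,0.06,-0.0127,-0.035,0,0,0,0,0.06,0,0,0,0,0,0,0.06,0,0,0,0,0,0,0.06,0,0,-0.04,0,0,0,0.06,0,0,-0.04,0,0,0,0.06,0,0,-0.04,0,0,0,0.06,0,0,-0.04,0,0,0,0.06,0,0,0,0,0,0,0.06,0,0,0,0,0,0]'

```text
t: 26.17
tcp_pos: [0.4822, -0.266, 0.0419]
orientation: [-3.134, 0.154, 0.008]
contact_force: [-0.0, 0.2, 0.8]
finger_gap: 0.0599
grip_force: 0.0
```

>>> move_arm --steps '[0.06,0.007,-0.0007,0,0,0,0,0.06,0.003,-0.0003,0,0,0,0,0.06,0.003,-0.0003,0,0,0,0,0.06,0,0,0,0,0,0]'

```text
t: 26.5
tcp_pos: [0.4934, -0.2692, 0.0454]
orientation: [-3.137, 0.157, 0.012]
contact_force: [-20.2, 5.3, 9.9]
finger_gap: 0.0599
grip_force: 10.2
```

>>> move_arm --steps '[0.06,-0.012,0.0012,0,0,0,0,0,0,0,0,0,0,0,0,0,0,0,0,0,0,0,0,0,0,0,0,0,0,0,0,0,0,0,0,0,0,0,0,0,0,0,0,0.009,-0.0009,0,0,0,0,0,0.002,-0.0002,0,0,0,0,0,0.002,-0.0002,0,0,0,0,0,0,0,0,0,0,0]'

```text
t: 27.33
tcp_pos: [0.4933, -0.2695, 0.0425]
orientation: [-3.136, 0.159, 0.016]
contact_force: [-18.1, 2.4, 10.8]
finger_gap: -0.0
grip_force: 9.3
```

>>> move_arm --steps '[0,-0.016,0.0016,0,0,0,0,0,0,0,0.04,0,0,0,0,0,0,0.04,0,0,0,0,0,0,0.04,0,0,0,0,0.0136,0.0392,0.02,0,0,0,0,0.0136,0.0392,0,0,0,0,0,0.0136,0.0392,0,0,0,0,0,0,0,0,0,0,0,0,0,0,0,0,0,0,0,0,0,-0.04,0,0,0,0,0,0,-0.04,0,0,0,0,0,0,-0.04,0,0,0]'

```text
t: 28.33
tcp_pos: [0.5216, -0.1559, 0.061]
orientation: [3.136, -0.159, 0.003]
contact_force: [0.3, -1.4, -0.1]
finger_gap: 0.0001
grip_force: 0.0
```

>>> move_arm --steps '[0,0,0,-0.015,0,0,0,0,-0.001,-0.01,0,0,0,0,0,-0.0005,-0.005,0,0,0,0,0,-0.0003,-0.003,0,0,0,0,0,0,0,0,0,0,0]'

```text
t: 28.75
tcp_pos: [0.5198, -0.1727, 0.0482]
orientation: [-3.137, 0.158, -0.002]
contact_force: [0.2, 1.9, -1.2]
finger_gap: 0.0003
grip_force: 1.5
```

>>> move_arm --steps '[0,-0.0003,-0.003,0,0,0,0,0,-0.0003,-0.003,0,0,0,0,0,0,0,0,0,0,0,0,0,0,0,0,0,0,0,0,0,0,0,0,0]'

```text
t: 29.17
tcp_pos: [0.5198, -0.1733, 0.0483]
orientation: [-3.133, 0.15, -0.002]
contact_force: [-1.2, 17.1, -1.1]
finger_gap: -0.0004
grip_force: 8.4
```

>>> move_arm --steps '[0,0.0015,0.016,0,0,0,0,0,0,0,0.04,0,0,0,0,0,0,0.04,0,0,0,0,0,0,0.04,0,0,0,0,0,0,0.02,0,0,0,0,0.02,-0.0143,0,0,0,0,0,0.02,-0.0143,0,0,0,0,0,0.0205,-0.0143,0,0,0,0,0,0,0,0,0,0,0,0,0,0,0,0,0,0,0,0,0,0,0,0,0]'

```text
t: 30.08
tcp_pos: [0.5808, -0.2056, 0.1883]
orientation: [3.137, -0.158, 0.003]
contact_force: [-0.6, 1.1, -0.7]
finger_gap: 0.0002
grip_force: 0.0
```

```bash
python3 - <<'E'
from h import *
w=shot('wrist','w14.png');o=r.get_obs();print(o['tcp_pos'],o['t'])
for m in r.spot_point(w,'lever_tip'): print(m['conf'],np.array(m['position'])*[512,384])
c,s=np.cos(-.0996),np.sin(-.0996)
for a in (.7,.8,.92):
    bx=.01+.062*np.cos(a)-.01*np.sin(a); z=.058+.062*np.sin(a)+.01*np.cos(a); by=-.006
    print(a,proj(w,np.array([[.5524+c*bx-s*by,-.2008+s*bx+c*by,z]]),1))
E
```

```text
[ 0.58057452 -0.20512685  0.1881707 ] 30.1333
0.76 [260.1984 179.904 ]
0.61 [ 58.112  314.9952]
0.7 [[258.62847998 176.28869121]]
0.8 [[258.69485715 184.26237384]]
0.92 [[258.75468469 194.33679806]]
```

View pics/w14.png

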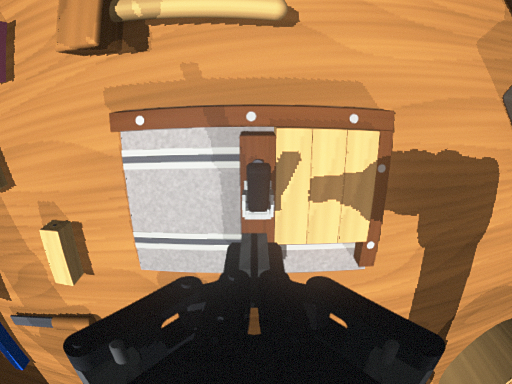

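Row tight (three blanks, 275–380), lever up at (260,185) above the jaw. Press it down.

>>> move_arm --steps '[0,0,-0.004,-0.03,0,0,0,0,0,0,-0.03,0,0,0,0,0,0,-0.01,0,0,0,0,0,0,-0.01,0,0,0,0,0,0,-0.01,0,0,0,0,0,0,-0.008,0,0,0,0,0,0,0,0,0,0]'

```text
t: 30.77
tcp_pos: [0.5816, -0.2089, 0.0895]
orientation: [3.137, -0.156, 0.003]
contact_force: [-0.3, 0.7, 0.0]
finger_gap: 0.0
grip_force: 0.0
```

>>> move_arm --steps '[0,0,0,-0.004,0,0,0,0,0,0,-0.003,0,0,0,0,0,0,0,0,0,0,0,0,0,0,0,0,0]'

```text
t: 31.1
tcp_pos: [0.582, -0.2091, 0.0834]
orientation: [3.137, -0.156, 0.005]
contact_force: [3.2, -0.4, 4.4]
finger_gap: 0.0
grip_force: 2.5
```

>>> move_arm --steps '[0,0,0,-0.003,0,0,0,0,0,0,-0.003,0,0,0,0,0,0,0,0,0,0,0,0,0,0,0,0,0]'

```text
t: 31.43
tcp_pos: [0.5827, -0.2093, 0.0815]
orientation: [3.136, -0.156, 0.009]
contact_force: [-8.6, 3.8, 34.9]
finger_gap: 0.0001
grip_force: 17.1
```

>>> move_arm --steps '[0,0,0,0.03,0,0,0,0,0,0,0.04,0,0,0,0.05,0,0,0.04,0,0,0,0.07,0,0,0.04,0,0,0,0.07,-0.0121,0.0399,0.025,0,0,0,0.07,-0.0121,0.0399,0,0,0,0,0.07,-0.0121,0.0399,0,0,0,0,0.07,-0.0121,0.0399,0,0,0,0,0.07,-0.0121,0.0399,0,0,0,0,0.07,-0.0121,0.0399,0,0,0,0,0.07,-0.0121,0.0399,0,0,0,0,0.07,0,0,0,0,0,0]'

```text
t: 32.43
tcp_pos: [0.4943, 0.0739, 0.2479]
orientation: [-3.136, 0.137, 0.001]
contact_force: [-0.4, 1.1, 0.4]
finger_gap: 0.0701
grip_force: 0.0
```

>>> move_arm --steps '[0.07,0,0,0,0,0,0,0.07,0,0,0,0,0,0]'

```text
t: 32.6
tcp_pos: [0.4974, 0.0638, 0.2472]
orientation: [3.137, -0.156, -0.001]
contact_force: [-0.1, -0.1, 0.3]
finger_gap: 0.0702
grip_force: 0.0
```

```bash
python3 look.py w15.png
```

```text
long_1 wrist (array([0.635, 0.08 , 0.27 ]), np.float64(-0.0)) top (array([0.635, 0.08 , 0.27 ]), np.float64(-0.0))
long_1 wrist (array([ 0.483,  0.183, -0.09 ]), np.float64(-0.0)) top (array([ 0.483,  0.183, -0.09 ]), np.float64(-0.0))
short_1 wrist (array([0.6387, 0.181 , 0.243 ]), np.float64(0.977)) top (array([0.6374, 0.1888, 0.3636]), np.float64(0.637))
short_1 wrist (array([ 0.4976,  0.07  , -0.1224]), np.float64(0.976)) top (array([ 0.498,  0.07 , -0.12 ]), np.float64(-0.0))
sample_long wrist (array([ 0.5597, -0.3476, -0.1006]), np.float64(0.906)) top (array([ 0.5649, -0.3124, -0.1467]), np.float64(0.8))
basket_in wrist (array([ 0.5195,  0.3992, -0.0814]), np.float64(0.952)) top (array([ 0.5216,  0.3999, -0.0994]), np.float64(0.918))
33.3 [0.49771759 0.06438094 0.24728409] 354.28858060426603
```

>>> move_arm --steps '[0.06,0,0.0055,-0.02,0,0,-1,0.06,0,0,-0.04,0,0,0,0.06,0,0,-0.04,0,0,0,0.06,0,0,-0.04,0,0,0,0.06,0,0,-0.04,0,0,0,0.06,0,0,-0.04,0,0,0,0.06,0,0,0,0,0,0,0.02,0,0,0,0,0,0,0.02,0,0,0,0,0,0,0.02,0,0,0,0,0,0,0.02,0,0,0,0,0,0]' --squeeze 50

```text
t: 34.22
tcp_pos: [0.4997, 0.0702, 0.03]
orientation: [-3.136, 0.184, -0.008]
contact_force: [0.5, -0.2, 1.0]
finger_gap: 0.0329
grip_force: 49.8
```

>>> move_arm --steps '[0.02,0,0,0.02,0,0,0,0.02,0,0,0.04,0,0,0,0.02,0,0,0.04,0,0,0,0.02,0,0,0.04,0,0,0,0.02,0.003,0.037,0,0,0,0,0.02,0.003,0.037,0,0,0,0,0.02,0.003,0.037,0,0,0,0,0.02,0.003,0.037,0,0,0,0,0.02,0.003,0.037,0,0,0,0,0.02,0.003,0.037,0,0,0,0,0.02,0.003,0.037,0,0,0,0,0.02,0.003,0.037,0,0,0,0]'

```text
t: 35.22
tcp_pos: [0.5222, 0.3676, 0.1693]
orientation: [-3.135, 0.185, -0.004]
contact_force: [0.4, -0.1, -0.6]
finger_gap: 0.0329
grip_force: 49.9
```

>>> move_arm --steps '[0.02,0,0,0,0,0,0,0.02,0,0,0,0,0,0]'

```text
t: 35.38
tcp_pos: [0.5205, 0.3693, 0.1687]
orientation: [-3.134, 0.176, -0.001]
contact_force: [0.2, -0.4, -1.0]
finger_gap: 0.033
grip_force: 50.0
```

>>> move_arm --steps '[0.02,0,0,-0.04,0,0,0,0.02,0,0,-0.04,0,0,0,0.02,0,0,-0.04,0,0,0,0.02,0,0,-0.009,0,0,0,0.05,0,0,0,0,0,0,0.05,0,0,0,0,0,0,0.05,0,0,0,0,0,0,0.05,0,0,0,0,0,0,0.05,0,0,0.04,0,0,0,0.05,0,0,0.04,0,0,0,0.05,0,0,0.04,0,0,0,0.05,0,0,0.04,0,0,0]'

```text
t: 36.38
tcp_pos: [0.5217, 0.3659, 0.2017]
orientation: [-3.135, 0.184, -0.002]
contact_force: [1.2, 0.3, 0.3]
finger_gap: 0.0501
grip_force: 0.0
```

>>> move_arm --steps '[0.06,0.0236,-0.0368,0.04,0,0,6.8,0.06,0.0236,-0.0368,0,0,0,6.8,0.06,0.0236,-0.0368,0,0,0,6.9,0.06,0.0236,-0.0368,0,0,0,0,0.06,0.0236,-0.0368,0,0,0,0,0.06,0,0,0,0,0,0,0.06,0,0,0,0,0,0,0.06,0,0,0,0,0,0]'

```text
t: 37.05
tcp_pos: [0.6283, 0.1999, 0.2275]
orientation: [-3.118, -0.376, -0.002]
contact_force: [-0.5, 0.1, -0.5]
finger_gap: 0.0602
grip_force: 0.0
```

```bash
python3 - <<'E'
from h import *
w=shot('wrist','w16.png');o=r.get_obs();print(o['t'],o['tcp_pos'],np.degrees(2*np.arctan2(o['orientation'][1],o['orientation'][0])))
for z,g in ((0,(.6387,.181,.243)),(.005,(.523,.367,-.12))): print(find(w,'short_1',(.085,.034,.034),z,g,1))
E
```

```text
37.1 [0.62771104 0.20112635 0.22746281] -346.12564289982646
(array([0.63840588, 0.18167583, 0.23915574]), np.float64(0.9896589544053899), 0.88)
(array([ 0.51812304,  0.3611065 , -0.12552144]), np.float64(0.9550941141320586), 0.67)
```

>>> move_arm --steps '[0.06,0.0107,-0.0195,0,0,0,0,0.06,0,0,-0.038,0,0,0,0.06,0,0,-0.04,0,0,0,0.06,0,0,-0.04,0,0,0,0.06,0,0,-0.04,0,0,0,0.06,0,0,-0.04,0,0,0,0.06,0,0,0,0,0,0,0.02,0,0,0,0,0,0,0.02,0,0,0,0,0,0,0.02,0,0,0,0,0,0,0.02,0,0,0,0,0,0]'

```text
t: 38.12
tcp_pos: [0.6408, 0.1813, 0.032]
orientation: [-3.118, -0.377, -0.008]
contact_force: [-0.4, 1.7, 10.9]
finger_gap: 0.033
grip_force: 53.8
```

>>> move_arm --steps '[0.02,0,0,0.02,0,0,0,0.02,0,0,0.04,0,0,0,0.02,0,0,0.04,0,0,0,0.02,0,0,0.04,0,0,0,0.02,0,0,0,0,0,0]'

```text
t: 38.53
tcp_pos: [0.643, 0.1825, 0.1806]
orientation: [-3.116, -0.376, -0.026]
contact_force: [0.4, 0.7, 0.8]
finger_gap: 0.0327
grip_force: 52.0
```

>>> move_arm --steps '[0.02,-0.0126,0.0292,0,0,0,-4,0.02,-0.0126,0.0292,0,0,0,-4,0.02,-0.0126,0.0292,0,0,0,-4,0.02,-0.0126,0.0292,0,0,0,-4,0.02,-0.0126,0.0292,0,0,0,-4,0.02,-0.0126,0.0292,0,0,0,0,0.02,-0.0126,0.0292,0,0,0,0,0.02,-0.0126,0.0292,0,0,0,0,0.02,-0.0126,0.0292,0,0,0,0,0.02,0,0,0,0,0,0,0.02,0,0,0,0,0,0]'

```text
t: 39.45
tcp_pos: [0.5233, 0.4464, 0.17]
orientation: [-3.135, 0.162, -0.001]
contact_force: [1.8, -1.0, -1.1]
finger_gap: 0.0328
grip_force: 52.0
```

>>> move_arm --steps '[0.02,0,-0.008,-0.03,0,0,0,0.02,0,0,-0.04,0,0,0,0.02,0,0,-0.04,0,0,0,0.02,0,0,-0.019,0,0,0,0.048,0,0,0,0,0,0,0.048,0,0,0,0,0,0,0.048,0,0,0,0,0,0,0.048,0,0,0,0,0,0,0.048,0,0,0.04,0,0,0,0.048,0,0,0.04,0,0,0,0.048,0,0,0.04,0,0,0,0.048,0,0,0.04,0,0,0]'

```text
t: 40.45
tcp_pos: [0.5256, 0.4352, 0.2033]
orientation: [-3.135, 0.17, -0.003]
contact_force: [0.6, 0.9, 0.4]
finger_gap: 0.048
grip_force: 0.0
```

>>> move_arm --steps '[0.05,0,-0.03,0.04,0,0,0,0.05,0,-0.035,0.04,0,0,0,0.05,0,-0.035,0.02,0,0,0,0.05,0,-0.035,0,0,0,0,0.05,0,-0.035,0,0,0,0,0.05,0,-0.035,0,0,0,0,0.05,0,-0.035,0,0,0,0,0.05,0,-0.035,0,0,0,0,0.05,0,-0.035,0,0,0,0,0.05,0,-0.035,0,0,0,0,0.05,0,-0.035,0,0,0,0,0.05,0,-0.035,0,0,0,0]'

```text
t: 41.45
tcp_pos: [0.5255, 0.0312, 0.2862]
orientation: [3.137, -0.169, 0.006]
contact_force: [1.7, -0.4, 1.6]
finger_gap: 0.0501
grip_force: 0.0
```

>>> move_arm --steps '[0.05,0,-0.035,0,0,0,0,0.05,0,-0.035,0,0,0,0,0.05,0,-0.035,0,0,0,0,0.05,0,-0.035,0,0,0,0,0.05,0,0,0,0,0,0,0.05,0,0,0,0,0,0]'

```text
t: 41.95
tcp_pos: [0.5255, -0.11, 0.2855]
orientation: [3.136, -0.178, 0.004]
contact_force: [-0.8, 0.5, -0.1]
finger_gap: 0.0499
grip_force: 0.0
```

```bash
python3 - <<'E'
from h import *
w=shot('wrist','w17.png');o=r.get_obs();print(o['t'],o['tcp_pos'])
L=(.12,.034,.034)
B=np.array([.5524,-.2008]);c,s=np.cos(-.0996),np.sin(-.0996)
def cor(x): d=x[:2]-B; return np.round([c*d[0]+s*d[1]-.08,-s*d[0]+c*d[1]+.125,x[2]+.0996],4)
j=find(w,'jaw',(.15,.034,.034),.012,(.55,-.2,-.1),1);print('jaw',cor(j[0]),j[1])
for n in ('long_1','sample_long'):
  for m in r.masks_of(w,n):
    b=max((fit(w,m['mask'],L,.012,(.562+.0034*k,-.31+.034*k,-.1),1) for k in range(3)),key=lambda a:a[1]); print(n,b[1],cor(b[0]))
cv2.imwrite('pics/w17b.png',cv2.resize(w['img'][:,:,::-1],(800,600),interpolation=cv2.INTER_CUBIC))
E
```

```text
42.0 [ 0.52575581 -0.10758602  0.2854424 ]
jaw [-0.0817  0.1182  0.0065] 0.937452660281766
long_1 -0.0 [-0.0596  0.0173 -0.0004]
long_1 0.726540810660744 [-0.0597  0.0488  0.0185]
long_1 -0.0 [-0.0596  0.0173 -0.0004]
long_1 0.7598624530610523 [-0.0601  0.0827  0.0133]
sample_long 0.6564981749806438 [-0.0601  0.0096 -0.0406]
```

View pics/w17b.png

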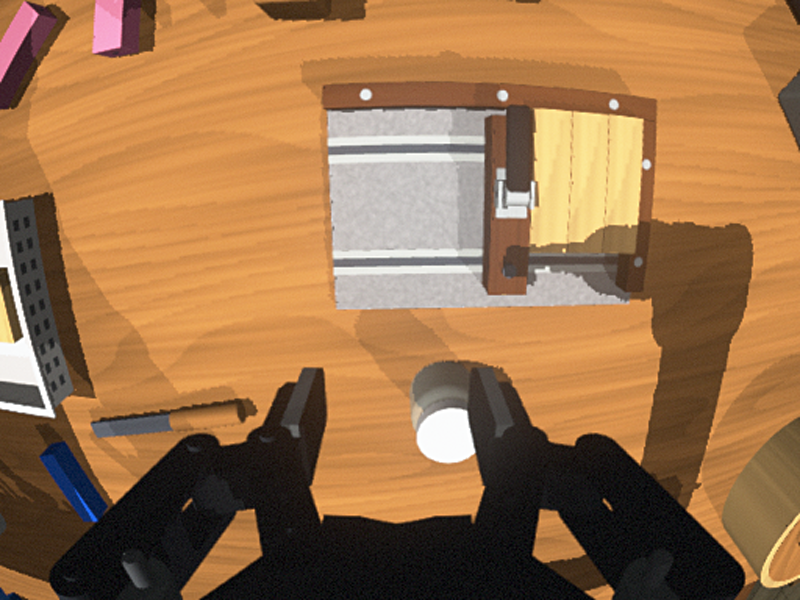

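The picture shows the row tight at (585,180) and the lever flat at (518,150). I've now viewed 15 pictures, one over the limit, so I'll check the basket numerically and hand in.

```bash
python3 - <<'E'
from h import *
p=shot('top')
for g in ((.518,.361,-.12),(.525,.437,-.11)): print(find(p,'short_1',(.085,.034,.034),.005,g,0,.04))
b=find(p,'basket_in',(.24,.19,.055),0,(.522,.399,-.1),0);print(b)
if 1: print(r.finish_job())
E
```

```text
(array([ 0.51890678,  0.36248488, -0.09612064]), np.float64(0.9295387634936212), 0.81)
(array([ 0.52560142,  0.43161472, -0.09337385]), np.float64(0.9000877963125549), 0.61)
(array([ 0.52444574,  0.39918053, -0.11088489]), np.float64(0.8146023252285923), 0.66)
the job is handed in; nothing more can be done
None
```

The job is handed in, with no verdict returned: the sample and two long blanks are clamped tight in the corner, the lever is flat and both short blanks are in the basket (I viewed 15 pictures, one over the limit of 14).

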